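# Nest the hook-handled pots from the roller lane

### The arm

A 6-joint arm with a two-finger parallel gripper is mounted at the origin on the work surface. World frame = base frame: x ahead of the robot, y to its left, z up, the work surface at z = 0. Lengths are in m, angles in rad, forces in N, time in s.
With the tool pointing down it reaches from about 0.425 to 0.95 m from the base axis. Payload 3.5 kg.
Tool frame: the origin (TCP) lies at the very end of the fingers, on their centre line; the grasp point (between the pads) lies 19 mm behind it (ctrl.hold_point_z is the distance from the TCP to the grasp point, in m); z points along the fingers, y is the direction in which the jaws open and shut (so a half turn about z gives the same grasp; the last joint's range is limited). The gripper opens to 85 mm and grips with 20 to 120 N. Pads are 22 mm wide; open, the fingers measure 114 mm over their backs; the gripper's body (76 mm by 85 mm) begins 54 mm behind the grasp point. The pads swing forward as they close: fully open they stand 13 mm farther back than shut.
Start: joints at [-1.344, 0.286, 1.577, -0, 1.279, -0.15], TCP at [0.248, -0.628, 0.196] pointing down, gripper open.
Joint ranges: [-2.77, 2.77], [-0.9, 2.22], [0.21, 2.48], [-1.53, 4.67], [0.24, 2.81], [-2.84, 2.84]. Speed limits (rad/s): [2.79, 2.79, 3.14, 3.14, 3.14, 3.14].

### API

Orientations are given as a unit quaternion [x, y, z, w].
In Python, from plant import sensors, imaging, ctrl gives the robot as it stands.
- The arm moves only by the tool servo_tool, never from a script. Its argument "moves" is a list of rows, each an object with "xyz": the shift along the tool's x, y, z in mm, a list of three; "rot": the turn, a rotation vector about the tool's x, y, z in degrees, a list of three. A call has 1 to 12 rows; each row shifts and turns the commanded pose from where the row before left it, along the tool's axes as they then stand; what a row does not reach is not made up. A row lasts 1/8 s, in which the tool goes at most 62.5 mm and 10.7 degrees, less where a joint would pass 70% of its speed; a pose out of reach is approached as far as the arm can. A call with a gripper value outside its range is refused whole. "claw" is the closure, from -1 (fully open) to 1 (shut), so that 0 is half open, set as the call begins (left out, the last holds). The fingers move at their own pace and stop on an object; the grip force is fixed at half the most. Time passes only in rows, so rows that do not move let the fingers close. It gives the time, the measured TCP pose, the force and the opening at its end, in the units of the state.
- sensors.read_state(): the state, without advancing time (a new reading comes with each control period).
- imaging.camera(name): name is "scene" or "top"; returns a dict with "color" (400x640x3 uint8, red, green, blue), "fx", "fy", "cx", "cy" (pixels), "T" (4x4, takes a point from camera to world coordinates). Camera axes: x right, y up, looking along -z (the intrinsics and any distortion apply to the point x, -y, -z); pixel columns grow to the right and rows downward; lengths in m; the calibration is good to about 2 mm. A picture is of the moment at which its call begins. There is no depth.
- ctrl.job_done(): hands the job in, once; it reports no verdict.
Trained networks look in a picture, given as the dict that the camera call returned (one of the last four; its "shot" number tells which), for a name from the list of things; names that differ only in an ending like _2 or _b are one class to them, and where a whole thing is asked for, a point or a joint stands for the part that bears it (a point fixed in the world has none). Each returns a list of dicts, best first, with "p" (0 to 1); they miss things now and then, are a little off and sometimes report something else, mostly with a low value. They report only what shows in the picture. A call takes as long as a camera call.
- imaging.find_in(thing, picture): "box" ([left, top, width, height] in pixels, round what is visible of it).
- imaging.mark_of(thing, picture): "position" ([row, column] in pixels: a listed point, or the origin of a listed thing).
The state is a dict: "t": time; "joint_positions": joint angles; "joint_vel": joint speeds; "tau": joint torques, N m; "eef_pos": TCP position; "tcp_rot": TCP orientation; "wrist_force": force on the tool from outside, world axes, zero at the start; "wrist_torque": the same for the moment, N m; "grip_width": opening from 0.0 (shut) to 1.0 (fully open).
Only numpy, scipy, OpenCV 4.12 (cv2) and the standard library are available. Lean on these libraries where they do the work, as an engineer would, in place of code of your own. Each camera call takes 0.05 s, during which the arm holds its last target.

### The job

Tidy the steel pots: take the front one (the medium) from the foot of the sloped roller lane, let the small one roll down to the end stop, and nest the medium pot in the large two-eared pot on the tilted stand; then nest the small pot in the medium one. A hook handle that comes down on an ear of the large pot or on another handle holds its pot up: turn each pot so that its hook drops past the ears, every pot sits fully home, and the two hook handles stand apart with room to take hold of each. Set the pots down gently without ramming, and leave the bottle, screwdriver and heat sink where they are.

Things in the scene. Friction and masses are not known exactly. Their poses are not given: they have to be found in the camera images.
- rack: Grey sloped roller lane, fixed, 114 mm wide, rising 25 deg along its +x. Origin on the bench below the end stop's uphill face; roller tops there at z 45 mm. Stop 20, side cheeks 22 above the rollers, 102 between cheeks. Both pots stand on the rollers, leaning 25 deg to its -x, handles downhill over the stop. The front one lifted out, the next rolls down by itself in 1 or 2 s, its centre ending 40 up of the stop.
- stand: Dark steel stand, fixed to the bench, whose 124 mm square plate rises 25 deg along the stand's +x and carries the large pot. Origin on the bench below the plate's low edge; the large pot's underside centre is at x 49, z 65 mm in this frame, its axis leaning 25 deg towards -x.
- pot_large: Large steel pot fixed on the stand: 60 mm high, outer radius 52 at the rim, 49 at the base; inner 49 and 46. Two opposite flat ears, 50 out, 80 wide, 6 thick, tops level with the rim, on a stiff clamp band (0.8 N m): they stand at any angle about the pot, which this pose does NOT tell: look or feel for them. Origin: centre of the underside; z along its axis out of the mouth, -x downhill.
- pot_medium: Medium steel pot, first in the lane: 68 mm high, outer radius 46.5 at the rim, 43.5 at the base; inner 43.5 and 40.5; 0.15 to 0.31 kg. Fully home, its origin lies 4 above the large pot's along the axis. Walls 3 thick, floor 4. Origin: centre of the outer underside; z along its axis out of the mouth; its handle points to its own -x.
- pot_small: Small steel pot, second in the lane: 76 mm high, outer radius 41 at the rim, 38 at the base; 0.13 to 0.25 kg. Fully home, its origin lies 4 above the medium pot's along the axis. Walls 3 thick, floor 4. Origin: centre of the outer underside; z along its axis out of the mouth; its handle points to its own -x.
- pot_medium_grip (a point): Middle of the medium pot's hook handle: a steel strap 14 mm wide, 8 thick, running 50 out from the rim, top face level with the rim, with an end leg (6 thick, 14 wide) hanging 28 below the strap. The point is 30 out from the rim, at half the strap's thickness. Axes as the pot's: x towards the pot's axis, y across the strap, z along the pot's axis, up.
- pot_small_grip (a point): Middle of the small pot's hook handle: a steel strap 14 mm wide, 8 thick, running 50 out from the rim, top face level with the rim, with an end leg (6 thick, 14 wide) hanging 28 below the strap. The point is 30 out from the rim, at half the strap's thickness. Axes as the pot's: x towards the pot's axis, y across the strap, z along the pot's axis, up.
- bottle: Bystander: white plastic bottle, 52 mm diameter, 125 mm high, standing. Origin: centre of its underside.
- screwdriver: Bystander: screwdriver lying on the bench. Origin under its middle, handle to its -x.
- heatsink: Bystander: finned aluminium heat sink, 60 x 60 x 36 mm. Origin: centre of its underside.

How it is judged:
By the outcome, as a careful person would: the job done as asked, in the order asked, and still so for the second after the job is handed in, with the robot touching nothing.
It also fails if it takes over 72 s, if anything falls off the work surface, if the arm or the gripper's body presses on something with over 40 N, if the wrist force passes 120 N, or if a joint passes its speed limit or range.

## Working session

There is one attempt and no reset: what is moved stays moved. The work goes in short steps, Python scripts to look and compute and a tool call to move; the robot and the scene stay as the last step left them, time stands still between calls to the robot, and variables do not carry over. Pictures are saved under pics/ and viewed, and the job is handed in when it is done.

Besides the shell and the picture viewer there is one more tool, called after ">>>" as name(argument=value, ...), one argument or row to a line, values as JSON. servo_tool: Moves the arm, as the interface text tells. Its arguments: {"type":"object","properties":{"moves":{"type":"array"},"claw":{"type":"number"}},"required":["moves"]}

```bash
ls; mkdir -p pics
cat > h.py <<'E'
import numpy as np, cv2
from plant import sensors, imaging, ctrl
from scipy.spatial.transform import Rotation as R
def save(p,n,scale=1):
    cv2.imwrite('pics/'+n,cv2.cvtColor(p['color'],cv2.COLOR_RGB2BGR))
def proj(p,X):
    X=np.atleast_2d(X);T=p['T'];c=(X-T[:3,3])@T[:3,:3]
    return np.c_[p['fx']*c[:,0]/-c[:,2]+p['cx'], p['fy']*-c[:,1]/-c[:,2]+p['cy']]
def ray(p,u,v):
    d=np.array([(u-p['cx'])/p['fx'],-(v-p['cy'])/p['fy'],-1.]);d=p['T'][:3,:3]@d
    return p['T'][:3,3],d/np.linalg.norm(d)
def tri(ps,uvs):
    A=np.zeros((3,3));b=np.zeros(3)
    for p,(u,v) in zip(ps,uvs):
        o,d=ray(p,u,v);P=np.eye(3)-np.outer(d,d);A+=P;b+=P@o
    x=np.linalg.solve(A,b)
    return x,[np.linalg.norm((np.eye(3)-np.outer(d,d))@(x-o)) for o,d in (ray(p,*uv) for p,uv in zip(ps,uvs))]
E
python3 - <<'E'
from h import *
a=imaging.camera('scene');b=imaging.camera('top')
save(a,'s0.png');save(b,'t0.png')
print({k:v for k,v in a.items() if k!='color'}, {k:v for k,v in b.items() if k!='color'})
for n in ['rack','stand','pot_large','pot_medium','pot_small','pot_medium_grip','pot_small_grip','bottle','screwdriver','heatsink']:
    m=[imaging.mark_of(n,p) for p in (a,b)]
    print(n,[[(np.round(q['position'],1).tolist(),round(q['p'],2)) for q in mm[:2]] for mm in m])
    if m[0] and m[1]:
        x,e=tri((a,b),[mm[0]['position'][::-1] for mm in m]); print('   ',x.round(4),np.round(e,4))
print(sensors.read_state())
E
```

```text
pics
{'fx': 374.9690966652539, 'fy': 374.9690966652539, 'cx': 319.495268934179, 'cy': 197.6176312761002, 'T': array([[-0.52375375, -0.72602826,  0.44560631,  1.21264807],
       [ 0.85182003, -0.45200635,  0.26475063,  0.33500314],
       [ 0.00920044,  0.51824052,  0.85518543,  1.2104617 ],
       [ 0.        ,  0.        ,  0.        ,  1.        ]]), 'shot': 1} {'fx': 426.27676696007, 'fy': 426.27676696007, 'cx': 322.0829393475375, 'cy': 199.34438372599374, 'T': array([[ 0.01404743,  0.99148874, -0.12943242,  0.42495562],
       [-0.99989092,  0.01451979,  0.00270646,  0.0195882 ],
       [ 0.00456275,  0.12938029,  0.99158455,  1.54073671],
       [ 0.        ,  0.        ,  0.        ,  1.        ]]), 'shot': 2}
rack [[([167.4, 284.8], 0.78)], [([216.8, 387.1], 0.68)]]
    [ 0.5605 -0.2121  0.0435] [0.0027 0.0027]
stand [[([214.8, 378.1], 0.82)], [([224.1, 276.8], 0.81)]]
    [0.5325 0.18   0.0012] [0.0024 0.0024]
pot_large [[([219.7, 379.1], 0.75)], [([209.1, 271.8], 0.64)]]
    [0.58   0.196  0.0561] [0.0053 0.0053]
pot_medium [[([164.9, 276.3], 0.63)], [([208.5, 390.5], 0.56)
[... 802 characters left out ...]
0.0088] [0.0056 0.0056]
{'t': 1.1, 'joint_positions': array([-1.34399816e+00,  2.86297227e-01,  1.57667877e+00,  1.61082539e-05,
        1.27859518e+00, -1.50021899e-01]), 'joint_vel': array([0.00155258, 0.00099657, 0.00151503, 0.00037641, 0.00062611,
       0.00293445]), 'tau': array([-6.23193191e-04, -4.05977762e+01, -2.92941964e+01, -1.58785388e-04,
        5.75149224e-04, -3.62189212e-07]), 'eef_pos': array([ 0.24839411, -0.62763232,  0.19583823]), 'tcp_rot': array([9.82303708e-01, 1.87295022e-01, 8.11917817e-06, 1.04339615e-05]), 'wrist_force': array([ 0.12551181, -1.24292021, -0.01898966]), 'wrist_torque': array([-0.00690774,  0.00423841,  0.00521421]), 'grip_width': 1.001605319617985}
```

View pictures.

View pics/s0.png

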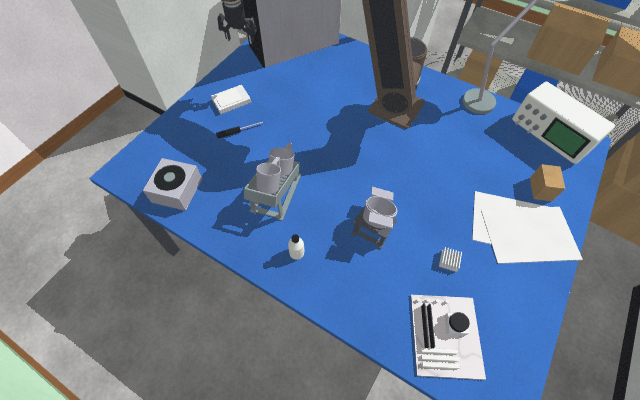

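View pics/t0.png

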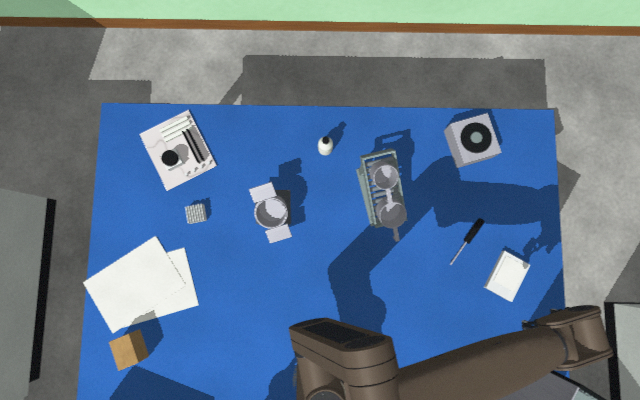

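Run:
```python
import cv2
for n,(x0,x1,y0,y1) in {'s0':(210,430,100,260),'t0':(220,430,120,260)}.items():
    i=cv2.imread(f'pics/{n}.png')[y0:y1,x0:x1]
    cv2.imwrite(f'pics/{n}z.png',cv2.resize(i,None,fx=3.6,fy=3.6,interpolation=cv2.INTER_CUBIC))
```

```text
(no output)
```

View pics/s0z.png

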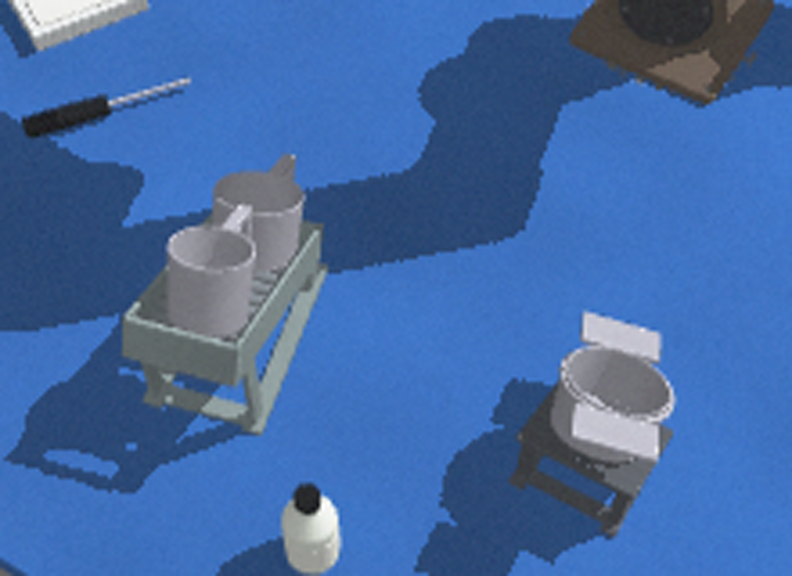

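View pics/t0z.png

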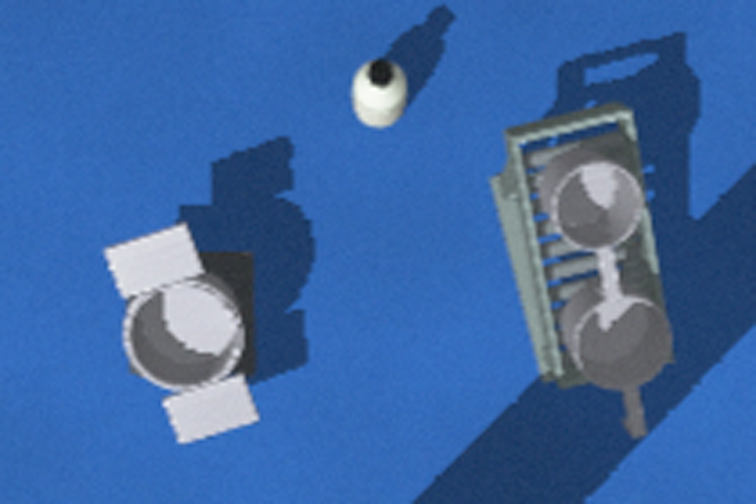

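```bash
cat >> h.py <<'E'
S25,C25=np.sin(np.radians(25)),np.cos(np.radians(25))
def tilt(): # slope frame in rack/stand frame: x uphill, z normal
    return np.array([[C25,0,-S25],[0,1,0],[S25,0,C25]])
def base(x,y,yaw):
    T=np.eye(4);T[:3,:3]=R.from_euler('z',yaw,degrees=True).as_matrix();T[:2,3]=x,y;return T
def slope(B,p,extra=0): # frame w/ origin p in B, tilted, turned by extra about own z
    T=np.eye(4);T[:3,:3]=tilt()@R.from_euler('z',extra,degrees=True).as_matrix();T[:3,3]=p;return B@T
def tr(T,P): return np.asarray(P)@T[:3,:3].T+T[:3,3]
def circ(r,z,n=60):
    a=np.linspace(0,2*np.pi,n);return np.c_[r*np.cos(a),r*np.sin(a),0*a+z]
def pot(h,ro,rb): 
    L=[circ(ro,h),circ(ro-.003,h),circ(rb,0)]
    o=ro+.05
    for z in (h,h-.008):
        L.append(np.array([[-ro,-.007,z],[-o,-.007,z],[-o,.007,z],[-ro,.007,z]]))
    L.append(np.array([[-o,-.007,h-.036],[-o,.007,h-.036],[-o+.006,.007,h-.036],[-o+.006,-.007,h-.036],[-o,-.007,h-.036]]))
    return L
def large(ear):
    L=[circ(.052,.06),circ(.049,.06),circ(.049,0)]
    Q=R.from_euler('z',ear,degrees=True).as_matrix()
    for s in (1,-1):
        L.append(np.array([[s*.052,-.04,.06],[s*.102,-.04,.06],[s*.102,.04,.06],[s*.052,.04,.06],[s*.052,-.04,.06]])@Q.T)
    return L
def rackw():
    L=[]
    for y in (.051,-.051,.057,-.057): L.append(np.array([[0,y,.022],[.23,y,.022]]))
    L.append(np.array([[0,-.051,.02],[0,.051,.02]]));L.append(np.array([[0,-.051,0],[0,.051,0]]))
    return L
MED=(.068,.0465,.0435);SML=(.076,.041,.038)
def draw(img,p,T,L,col,k,off):
    for l in L:
        q=(proj(p,tr(T,l))-off+.5)*k
        cv2.polylines(img,[np.round(q*8).astype(int).reshape(-1,1,2)],False,col,1,cv2.LINE_AA,3)
def crop(p,box,k):
    x0,x1,y0,y1=box;i=cv2.cvtColor(p['color'],cv2.COLOR_RGB2BGR)[y0:y1,x0:x1]
    return cv2.resize(i,None,fx=k,fy=k,interpolation=cv2.INTER_CUBIC),np.array([x0,y0])
E
cat > ov.py <<'E'
from h import *
import sys,pickle
a,b=pickle.load(open('p0.pkl','rb'))
rk=base(.5595,-.2095,9);st=base(.5325,.18,10)
def go(rk,st,ear,sm,ss,tag):
    ims=[]
    for p,bx in ((a,(235,335,120,230)),(b,(345,415,145,245))):
        im,o=crop(p,bx,5)
        draw(im,p,slope(rk,[0,0,.045]),rackw(),(0,255,0),5,o)
        draw(im,p,slope(rk,[sm*C25,0,.045+sm*S25]),pot(*MED),(0,0,255),5,o)
        draw(im,p,slope(rk,[ss*C25,0,.045+ss*S25]),pot(*SML),(255,0,255),5,o)
        ims.append(im)
    h=min(i.shape[0] for i in ims);cv2.imwrite(f'pics/r{tag}.png',np.hstack([i[:h] for i in ims])[:600,:800+60])
    ims=[]
    for p,bx in ((a,(340,420,175,255)),(b,(235,310,170,250))):
        im,o=crop(p,bx,5)
        T=slope(st,[.049,0,.065])
        draw(im,p,T,large(ear),(0,0,255),5,o)
        ims.append(im)
    cv2.imwrite(f'pics/l{tag}.png',np.hstack(ims))
if __name__=='__main__':
    v=list(map(float,sys.argv[2:]));go(base(*v[:3]),base(*v[3:6]),v[6],v[7],v[8],sys.argv[1])
E
python3 - <<'E'
from h import *
import pickle
a=imaging.camera('scene');b=imaging.camera('top');pickle.dump((a,b),open('p0.pkl','wb'))
E
python3 ov.py 1 .5595 -.2095 9 .5325 .18 10 100 .045 .167
```

```text
(no output)
```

View pics/r1.png

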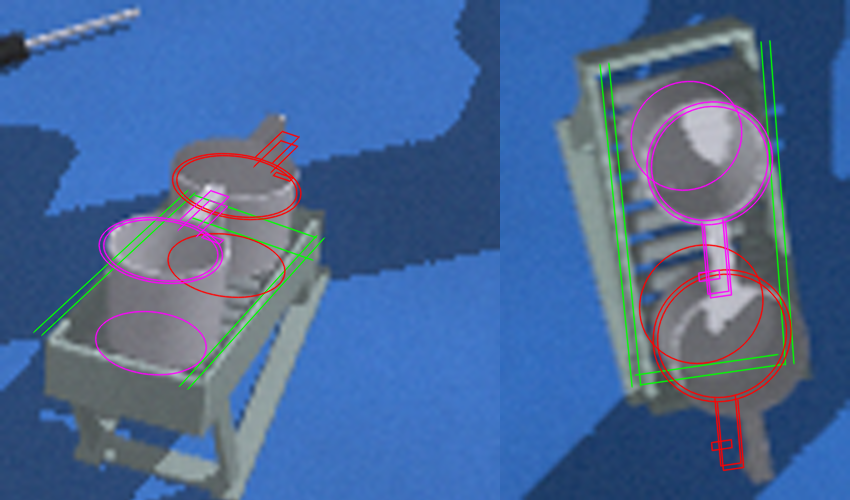

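View pics/l1.png

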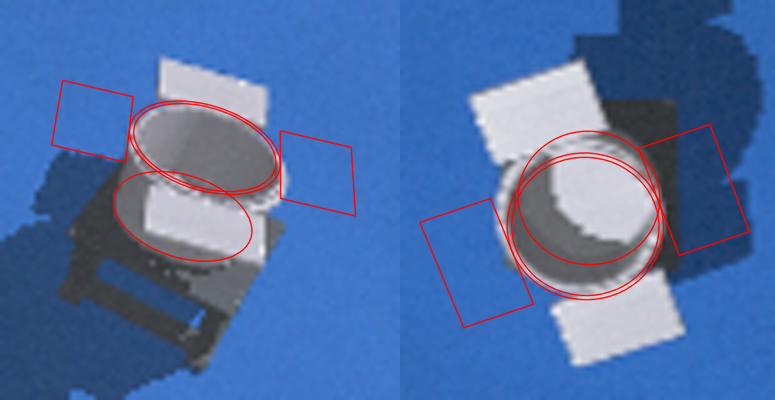

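Run:
```python
import pickle
from h import *
a,b=pickle.load(open('p0.pkl','rb'))
def g(p,bx,k,n):
    im,o=crop(p,bx,k)
    for x in range(bx[0],bx[1],10):
        cv2.putText(im,str(x),((x-bx[0])*k,10),0,.35,(0,255,255),1);cv2.line(im,((x-bx[0])*k,0),((x-bx[0])*k,im.shape[0]),(0,200,200),1)
    for y in range(bx[2],bx[3],10):
        cv2.putText(im,str(y),(0,(y-bx[2])*k+10),0,.35,(0,255,255),1);cv2.line(im,(0,(y-bx[2])*k),(im.shape[1],(y-bx[2])*k),(0,200,200),1)
    cv2.imwrite('pics/'+n,im)
g(a,(240,310,140,200),10,'ga.png');g(b,(350,410,145,205),10,'gb1.png');g(b,(370,410,185,245),10,'gb2.png')
g(a,(350,410,180,240),10,'gc.png');g(b,(240,300,175,235),10,'gd.png')
```

```text
(no output)
```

View pics/ga.png

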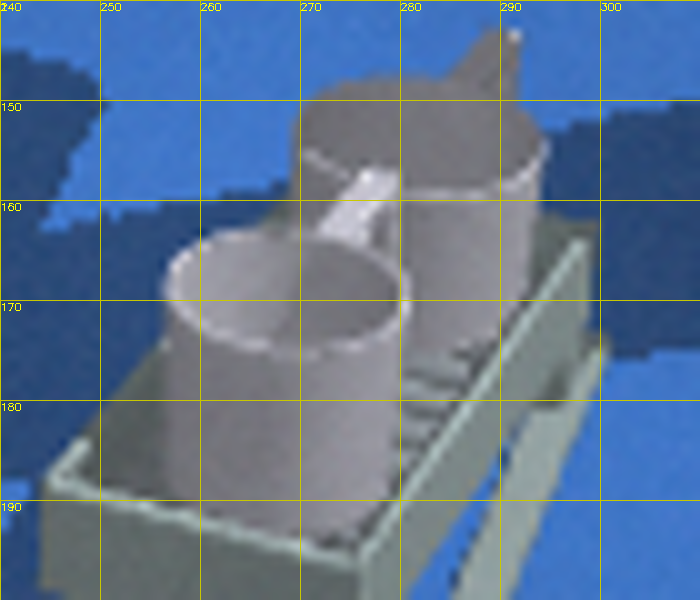

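View pics/gb1.png

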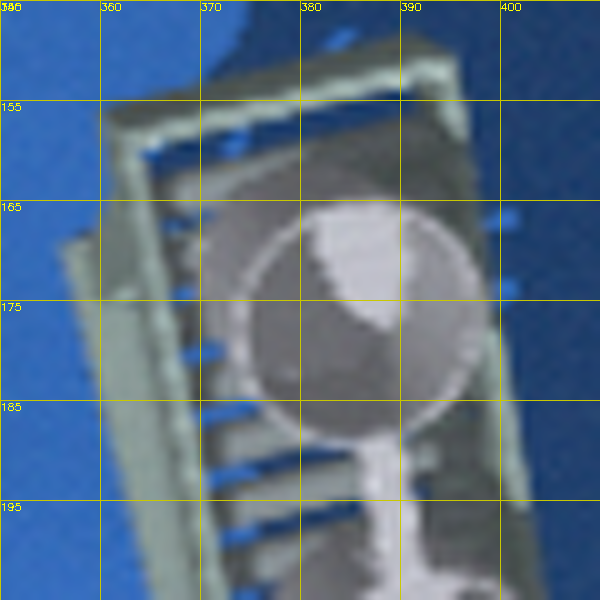

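View pics/gb2.png

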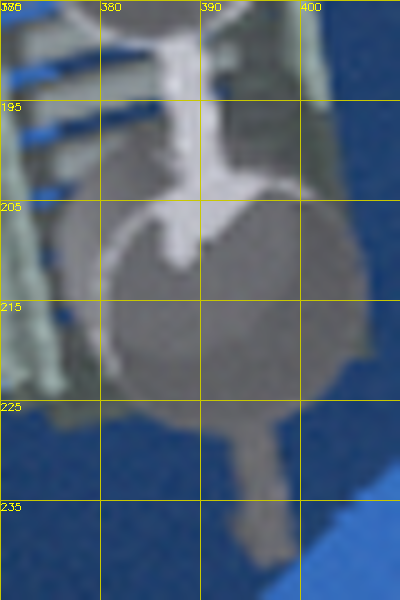

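View pics/gc.png

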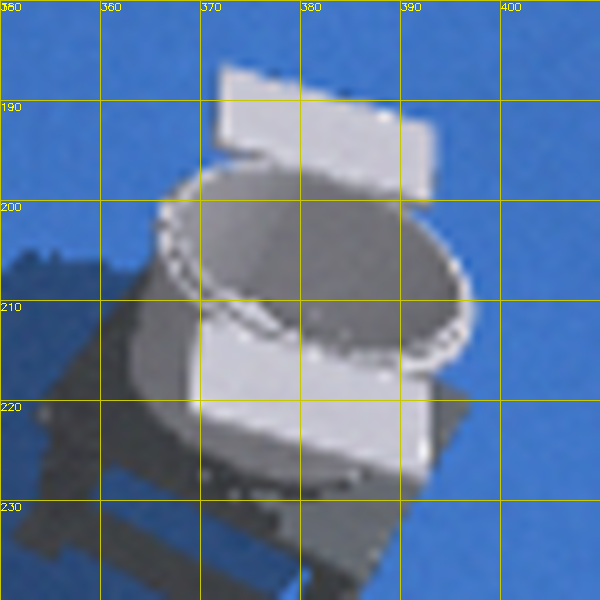

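View pics/gd.png

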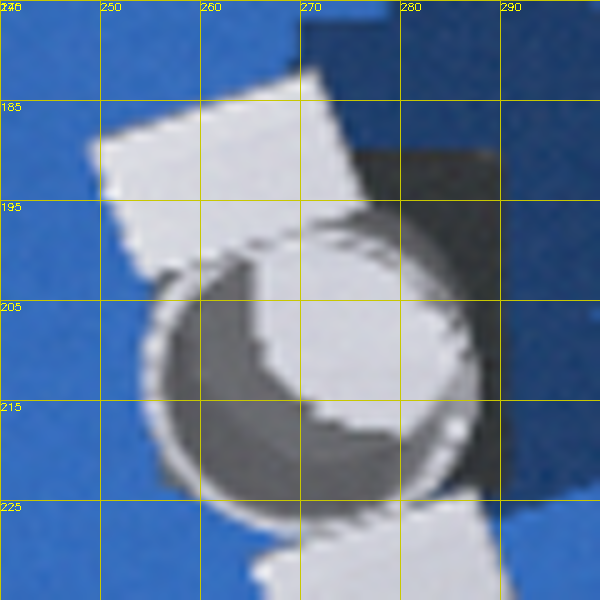

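```bash
cat > fit.py <<'E'
from h import *
import pickle
from scipy.optimize import least_squares
a,b=pickle.load(open('p0.pkl','rb'))
def ext(p,T,r,z):
    q=proj(p,tr(T,circ(r,z,120)));return np.array([q[:,0].min(),q[:,0].max(),q[:,1].min(),q[:,1].max()])
def res(v):
    x,y,yaw,sm,ss=v;rk=base(x,y,yaw*100)
    M=slope(rk,[sm*C25,0,.045+sm*S25]);S=slope(rk,[ss*C25,0,.045+ss*S25])
    r=[ext(b,S,.041,.076)-np.array([373.5,398.8,164.8,189.3])+.5,
       ext(a,S,.041,.076)-np.array([256.3,280.8,163,175.5])+.5,
       (ext(b,M,.0465,.068)-np.array([379.8,406.8,202,227.8])+.5),
       ext(a,M,.0465,.068)-np.array([269.2,294.8,147.5,159.3])+.5]
    r.append((proj(b,tr(M,[-.0965,0,.068]))[0]-[397.2,241.2])+.5)
    r.append((proj(a,tr(M,[-.0965,0,.068]))[0]-[291.3,143])+.5)
    return np.concatenate(r)
s=least_squares(res,[.5595,-.2095,.09,.045,.18],loss='soft_l1')
print(s.x,res(s.x).round(1))
# corners of ears
def resl(v):
    x,y,yaw,ear=v;st=base(x,y,yaw*100);T=slope(st,[.049,0,.065])
    E=large(ear*100)[3:]
    r=[ext(b,T,.052,.06)-np.array([254,288.2,196.5,228.8])+.5, ext(a,T,.052,.06)-np.array([365.8,397.5,196,217.5])+.5]
    for p,pts in ((a,[(371.8,186.5),(393.5,192.5),(392.8,228),(369,220.8)]),(b,[(249,189.2),(271.2,181.7),(270,243.2),(292,237)])):
        q=np.vstack([proj(p,tr(T,e[1:3])) for e in E])
        for t in pts:
            d=q-np.array(t)+.5;r.append(d[np.argmin((d**2).sum(1))])
    return np.concatenate(r)
best=None
for yaw in np.arange(-180,180,20):
  for ear in (0,45,90,135):
    s=least_squares(resl,[.53,.19,yaw/100,ear/100],loss='soft_l1')
    if best is None or s.cost<best.cost-1e-3: best=s;print(s.x*[1,1,100,100],s.cost)
print(resl(best.x).round(1))
E
python3 fit.py
```

```text
[ 0.54358132 -0.22190909  0.14945542  0.051098    0.18766279] [-0.2 -0.5 -0.   0.3 -0.8 -0.4 -0.4 -0.1 -1.1 -0.8  0.   0.7 -0.3 -0.3
 -0.1  0.5  0.   0.2 -1.  -0.2]
[ 5.37928329e-01  1.88747299e-01 -3.58741801e+02  1.97834449e+02] 5.963750924756875
[ 1.  -2.1  2.3 -0.7  0.8 -1.2  0.5 -1.2 -0.1  0.1 -0.3  0.3 -0.2  0.4
 -0.9  0.5 -0.7  0.2  0.   0.3 -0.1  0.5 -0.1 -0.1]
```

```bash
cat > plan.py <<'E'
from h import *
def delta(P,Q,n,P0=None,Q0=None):
    """const row (shift mm, rot deg) taking (P0,Q0)->(P,Q) (Q: matrices) in n rows"""
    if P0 is None:
        s=sensors.read_state();P0=np.array(s['eef_pos']);Q0=R.from_quat(s['tcp_rot']).as_matrix()
    w=R.from_matrix(Q0.T@Q).as_rotvec();A=np.zeros((3,3))
    for k in range(n): A+=R.from_rotvec(w*k/n).as_matrix()
    sh=np.linalg.solve(A,Q0.T@(P-P0))
    return (sh*1000).round(2).tolist(),np.degrees(w/n).round(3).tolist(),'tot',round(np.linalg.norm(P-P0)*1e3,1),round(np.degrees(np.linalg.norm(w)),2)
def toolpose(T,g,flip=1):
    """T pot frame; g grip point in pot frame"""
    Q=T[:3,:3]@np.diag([flip,-flip,-1.]);P=tr(T,g)+.019*Q[:,2];return P,Q
E
cat > fit2.py <<'E'
from fit import *
def r2(v): return res([v[0],v[1],v[2],.0455,v[3]])
s=least_squares(r2,[.545,-.22,.15,.182],loss='soft_l1');print(s.x,s.cost,r2(s.x).round(1))
E
python3 fit2.py
python3 - <<'E'
from plan import *
for v in ((.54358,-.22191,14.95,.0511),):
    rk=base(*v[:3]);sm=v[3];M=slope(rk,[sm*C25,0,.045+sm*S25]);print(M.round(4))
    P,Q=toolpose(M,[-.0465-.026,0,.064]);print(P)
    Pw=P-.08*Q[:,2];print(Pw)
    print(delta(Pw,Q,10));print(ctrl.hold_point_z)
E
```

```text
[ 0.54358132 -0.22190909  0.14945542  0.051098    0.18766279] [-0.2 -0.5 -0.   0.3 -0.8 -0.4 -0.4 -0.1 -1.1 -0.8  0.   0.7 -0.3 -0.3
 -0.1  0.5  0.   0.2 -1.  -0.2]
[ 5.37928329e-01  1.88747299e-01 -3.58741801e+02  1.97834449e+02] 5.963750924756875
[ 1.  -2.1  2.3 -0.7  0.8 -1.2  0.5 -1.2 -0.1  0.1 -0.3  0.3 -0.2  0.4
 -0.9  0.5 -0.7  0.2  0.   0.3 -0.1  0.5 -0.1 -0.1]
[ 0.54792051 -0.22133707  0.14961231  0.18265491] 2.5293696049225654 [-0.1 -0.4  0.1  0.4 -0.8 -0.5 -0.1  0.1 -1.  -0.7  0.3  0.9 -0.4 -0.3
  0.1  0.7  0.1  0.4 -1.1 -0. ]
[[ 0.8756 -0.258  -0.4083  0.5883]
 [ 0.2338  0.9662 -0.109  -0.21  ]
 [ 0.4226  0.      0.9063  0.0666]
 [ 0.      0.      0.      1.    ]]
[ 0.50646741 -0.23181958  0.07673982]
[ 0.47380236 -0.24054161  0.14924444]
([32.45, -29.55, 11.12], [-0.145, 2.497, 0.654], 'tot', np.float64(450.3), np.float64(25.85))
0.0187
```

```bash
cat >> plan.py <<'E'
RK=base(.54792,-.22134,14.96);SM=.0455
M0=slope(RK,[SM*C25,0,.045+SM*S25])
E
python3 - <<'E'
from plan import *
P,Q=toolpose(M0,[-.0465-.026,0,.064]);print(P,M0[:3,3]);Pw=P-.08*Q[:,2]
print(delta(Pw,Q,10))
E
python3 ov.py 2 .54792 -.22134 14.96 .5379 .18875 1.26 17.8 .0455 .18265
```

```text
[ 0.50590584 -0.23256623  0.07437316] [ 0.58775933 -0.21069489  0.06422913]
([32.33, -29.49, 11.34], [-0.145, 2.497, 0.653], 'tot', np.float64(449.7), np.float64(25.85))
```

View pics/r2.png

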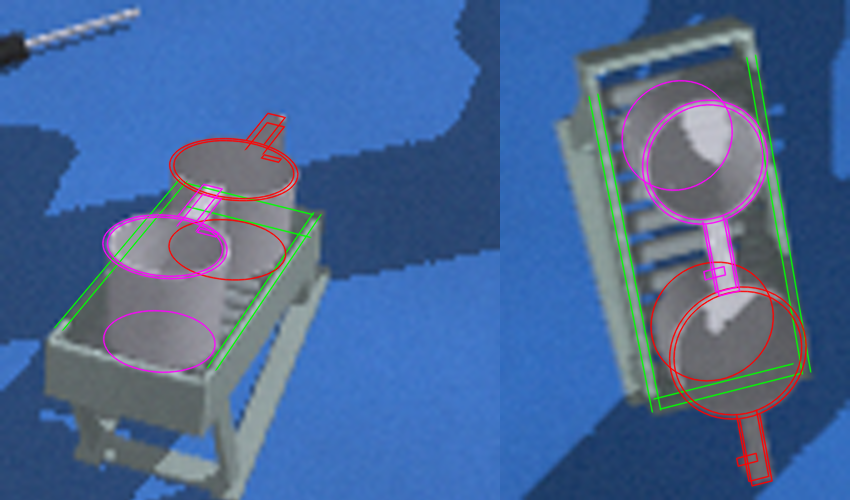

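View pics/l2.png

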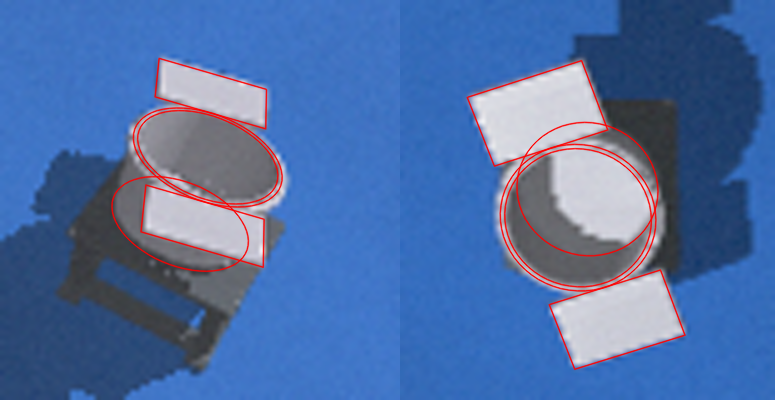

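>>> servo_tool(
  moves=[
    {"xyz":[32.3,-29.5,11.3],"rot":[-0.15,2.5,0.65]},
    {"xyz":[32.3,-29.5,11.3],"rot":[-0.15,2.5,0.65]},
    {"xyz":[32.3,-29.5,11.3],"rot":[-0.15,2.5,0.65]},
    {"xyz":[32.3,-29.5,11.3],"rot":[-0.15,2.5,0.65]},
    {"xyz":[32.3,-29.5,11.3],"rot":[-0.15,2.5,0.65]},
    {"xyz":[32.3,-29.5,11.3],"rot":[-0.15,2.5,0.65]},
    {"xyz":[32.3,-29.5,11.3],"rot":[-0.15,2.5,0.65]},
    {"xyz":[32.3,-29.5,11.3],"rot":[-0.15,2.5,0.65]},
    {"xyz":[32.3,-29.5,11.3],"rot":[-0.15,2.5,0.65]},
    {"xyz":[32.3,-29.5,11.3],"rot":[-0.15,2.5,0.65]},
    {"xyz":[0,0,0],"rot":[0,0,0]},
  ],
  claw=-1,
)

```text
t: 2.58
eef_pos: [0.4731, -0.2389, 0.1468]
tcp_rot: [0.968, 0.129, 0.215, -0.028]
wrist_force: [-0.1, 0.3, -0.1]
grip_width: 1.0
```

Run:
```python
from plan import *
P,Q=toolpose(M0,[-.0465-.026,0,.064])
print(delta(P-.08*Q[:,2],Q,1));print(sensors.read_state()['joint_positions'].round(3))
a=imaging.camera('scene');b=imaging.camera('top')
i1,_=crop(a,(230,330,90,200),4);i2,_=crop(b,(340,440,160,270),4);cv2.imwrite('pics/w1.png',np.hstack([i1,i2]))
```

```text
([-0.39, 2.33, -0.22], [-0.068, -0.023, 0.209], 'tot', np.float64(2.4), np.float64(0.22))
[-0.876 -0.153  2.185  0.483  0.975  0.182]
```

View pics/w1.png

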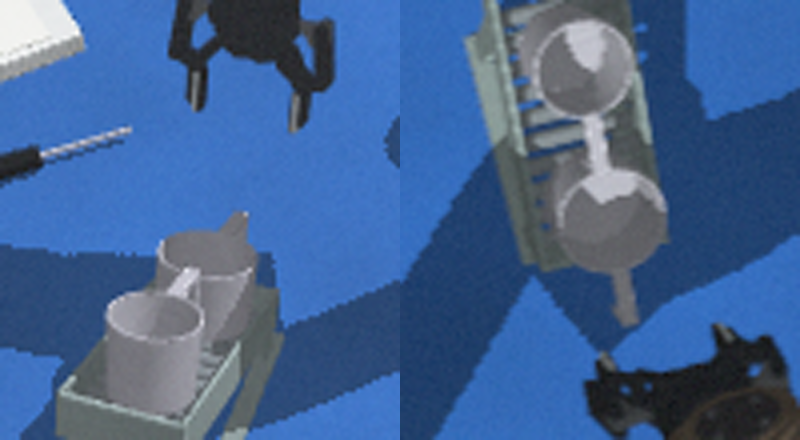

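Run:
```python
from plan import *
s=sensors.read_state();P=s['eef_pos'];Q=R.from_quat(s['tcp_rot']).as_matrix()
b=imaging.camera('top')
im,o=crop(b,(370,430,190,260),8)
T=np.eye(4);T[:3,:3]=Q;T[:3,3]=P
draw(im,b,T,[np.array([[0,-.0425,-.013],[0,.0425,-.013]]),np.array([[0,-.0425,-.023],[0,.0425,-.023]]),np.array([[0,0,0],[0,0,.08]])],(0,0,255),8,o)
draw(im,b,M0,pot(*MED),(0,255,0),8,o)
cv2.imwrite('pics/w2.png',im)
```

```text
(no output)
```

View pics/w2.png

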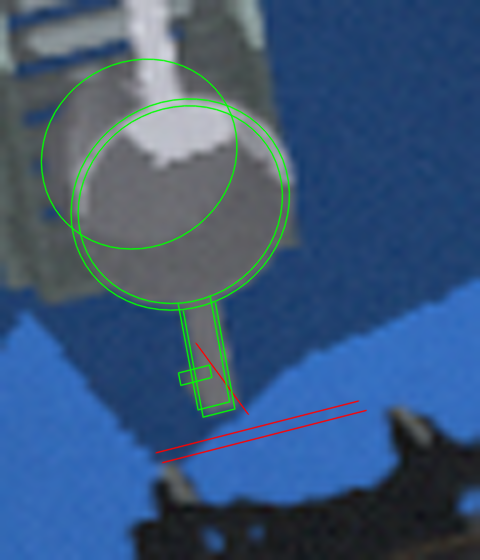

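Run:
```python
from plan import *
s=sensors.read_state();P=s['eef_pos'];Q=R.from_quat(s['tcp_rot']).as_matrix();print(P,s['t'])
T=np.eye(4);T[:3,:3]=Q;T[:3,3]=P
ims=[]
for n,bx in (('top',(370,430,190,260)),('scene',(265,325,85,155))):
    b=imaging.camera(n)
    im,o=crop(b,bx,8)
    draw(im,b,T,[np.array([[x,y,-.013],[x,y,-.06]]) for x in (-.011,.011) for y in (-.0425,.0425,.057,-.057)]+[np.array([[0,0,0],[0,0,.08]])],(0,0,255),8,o)
    draw(im,b,M0,pot(*MED),(0,255,0),8,o)
    ims.append(im)
cv2.imwrite('pics/w3.png',np.hstack(ims))
```

```text
[ 0.47283332 -0.24209921  0.14751837] 2.725
```

View pics/w3.png

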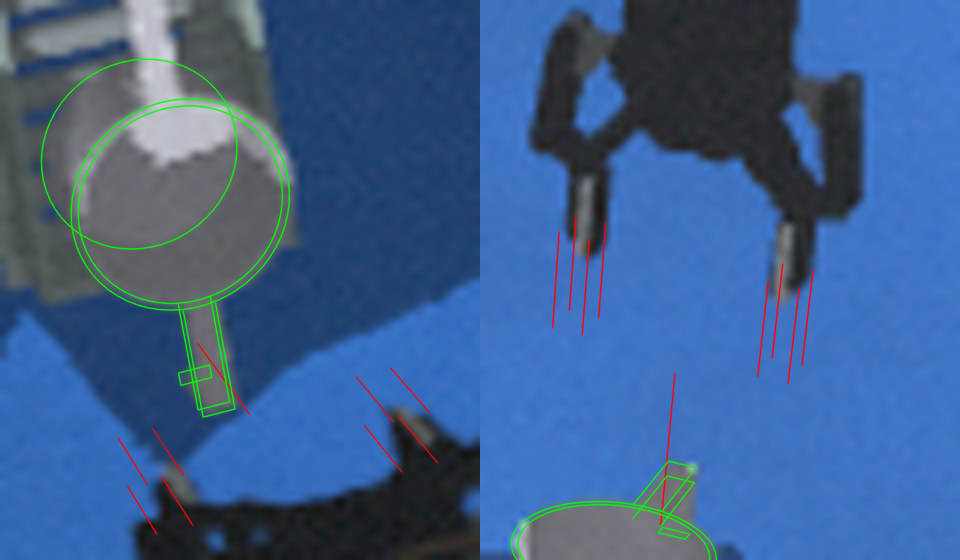

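Run:
```python
from plan import *
s=sensors.read_state();P=s['eef_pos'];Q=R.from_quat(s['tcp_rot']).as_matrix()
a=imaging.camera('scene');b=imaging.camera('top')
f=lambda x,y,o:(o[0]+x/8-.5,o[1]+y/8-.5)
for sc,tp in (((783-480,298),(170,467)),((585-480,255),(402,410))):
    x,e=tri((a,b),(f(*sc,(265,85)),f(*tp,(370,190))));print(x.round(4),np.round(e,4),((x-P)@Q*1000).round(1))
# medium handle tip
x,e=tri((a,b),(f(691-480,463,(265,85)),f(222,412,(370,190))));print('handle end',x,e,tr(M0,[-.0965,0,.068]))
```

```text
[ 0.449  -0.1985  0.2012] [0.0024 0.0024] [ 12.3 -48.5 -53.7]
[ 0.4725 -0.2903  0.1982] [0.0024 0.0024] [ 10.2  46.2 -51.2]
handle end [ 0.47448134 -0.23927006  0.08653573] [np.float64(0.0028695384060504984), np.float64(0.002869538406050431)] [ 0.47550093 -0.24069045  0.0850754 ]
```

Run:
```python
from plan import *
import pickle
a,b=pickle.load(open('p0.pkl','rb'))
T=np.eye(4);T[:3,:3]=R.from_quat([.9823,.1873,0,0]).as_matrix();T[:3,3]=[.2484,-.6276,.1958]
im,o=crop(a,(200,280,0,70),10)
L=[np.array([[x,y,-.013],[x,y,-.06]]) for x in (-.011,.011) for y in (-.0425,.0425,.057,-.057)]+[np.array([[0,0,0],[0,0,.08]])]
draw(im,a,T,L,(0,0,255),10,o);cv2.imwrite('pics/w4.png',im)
s=sensors.read_state();print(s)
```

```text
{'t': 2.925, 'joint_positions': array([-0.88087502, -0.1504644 ,  2.18197387,  0.4827203 ,  0.97429896,
        0.18211851]), 'joint_vel': array([ 2.78000513e-03, -3.43780020e-05,  3.57634638e-03,  4.11222054e-04,
       -3.67648537e-04,  3.10150206e-04]), 'tau': array([ 9.12181567e-02, -2.16642720e+01, -2.75986236e+01,  7.61412252e-01,
       -1.69447437e-01, -6.45333530e-04]), 'eef_pos': array([ 0.47263418, -0.24238064,  0.14725367]), 'tcp_rot': array([ 0.96799677,  0.12665758,  0.21490948, -0.02745938]), 'wrist_force': array([ 0.15751036,  0.79873516, -0.27385817]), 'wrist_torque': array([-0.03785893,  0.22846923, -0.01077594]), 'grip_width': 1.0009151711993332}
```

View pics/w4.png

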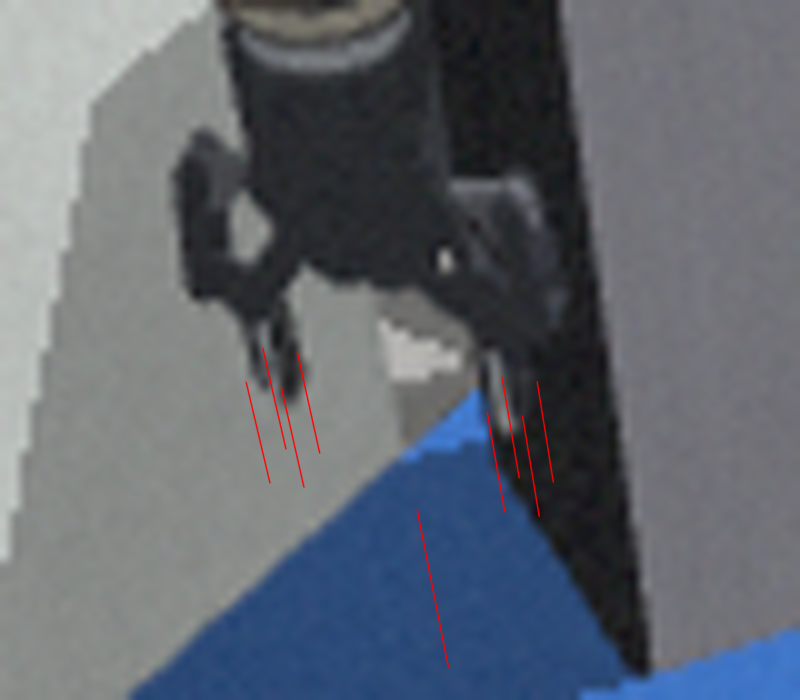

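>>> servo_tool(
  moves=[
    {"xyz":[0,0,0],"rot":[0,0,0]},
    {"xyz":[0,0,0],"rot":[0,0,0]},
    {"xyz":[0,0,0],"rot":[0,0,0]},
    {"xyz":[0,0,0],"rot":[0,0,0]},
    {"xyz":[0,0,0],"rot":[0,0,0]},
  ],
  claw=1,
)

```text
t: 3.55
eef_pos: [0.4728, -0.2413, 0.1471]
tcp_rot: [0.968, 0.127, 0.215, -0.028]
wrist_force: [-0.4, -1.1, 0.7]
grip_width: -0.002
```

```bash
cat > w.py <<'E'
from plan import *
import sys
def show(tag,boxes,k=8,extra=[]):
    s=sensors.read_state();P=s['eef_pos'];Q=R.from_quat(s['tcp_rot']).as_matrix()
    T=np.eye(4);T[:3,:3]=Q;T[:3,3]=P;ims=[]
    for n,bx in boxes:
        b=imaging.camera(n);im,o=crop(b,bx,k)
        draw(im,b,T,[np.array([[0,0,0],[0,0,-.1]]),np.array([[0,-.03,0],[0,.03,0]])],(0,0,255),k,o)
        for TT,L,c in extra: draw(im,b,TT,L,c,k,o)
        ims.append(im)
    h=min(i.shape[0] for i in ims)
    cv2.imwrite(f'pics/{tag}.png',np.hstack([i[:h] for i in ims]))
E
python3 -c "
from w import *
show('w5',(('top',(370,430,190,260)),('scene',(265,325,85,155))),6)"
```

```text
(no output)
```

View pics/w5.png

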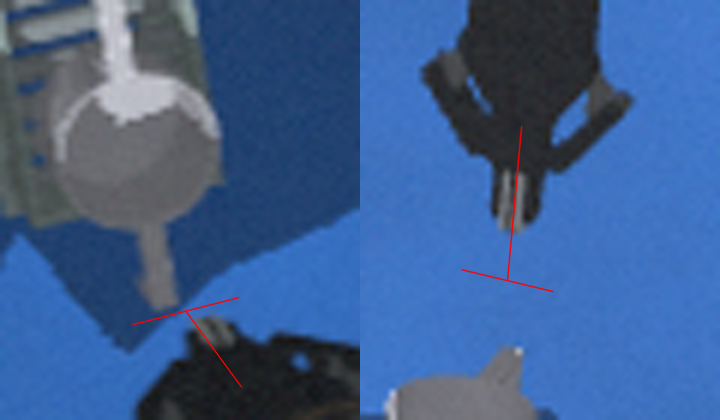

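Run:
```python
from plan import *
s=sensors.read_state();P=s['eef_pos'];Q=R.from_quat(s['tcp_rot']).as_matrix()
a=imaging.camera('scene');b=imaging.camera('top')
f=lambda x,y,o:(o[0]+x/6-.5,o[1]+y/6-.5)
x,e=tri((a,b),(f(513-360,232,(265,85)),f(210,320,(370,190))));print(x,e,x-P,((x-P)@Q*1000).round(1))
print(a['T'],a['cx'],b['T'],b['cx'])
for n in ['pot_medium_grip','pot_small_grip','pot_medium','pot_small']:
    m=[imaging.mark_of(n,p) for p in (a,b)]
    if m[0] and m[1]:
        x,e=tri((a,b),[mm[0]['position'][::-1] for mm in m]); print(n,x.round(4),np.round(e,4))
print(tr(M0,[-.0765,0,.064]))
```

```text
[ 0.4652205  -0.24398067  0.1829462 ] [np.float64(0.0038606924293354576), np.float64(0.003860692429335384)] [-0.00763121 -0.00270229  0.03584991] [  7.9   0.7 -35.9]
[[-0.52375375 -0.72602826  0.44560631  1.21264807]
 [ 0.85182003 -0.45200635  0.26475063  0.33500314]
 [ 0.00920044  0.51824052  0.85518543  1.2104617 ]
 [ 0.          0.          0.          1.        ]] 319.495268934179 [[ 0.01404743  0.99148874 -0.12943242  0.42495562]
 [-0.99989092  0.01451979  0.00270646  0.0195882 ]
 [ 0.00456275  0.12938029  0.99158455  1.54073671]
 [ 0.          0.          0.          1.        ]] 322.0829393475375
pot_medium_grip [ 0.4992 -0.2277  0.1086] [0.003 0.003]
pot_small_grip [ 0.6093 -0.2145  0.1343] [0.005 0.005]
pot_medium [ 0.5899 -0.2202  0.0732] [0.0019 0.0019]
pot_small [ 0.7067 -0.1805  0.1229] [0.0043 0.0043]
[ 0.49464589 -0.2355749   0.08990253]
```

>>> servo_tool(
  moves=[
    {"xyz":[0,0,0],"rot":[0,0,0]},
    {"xyz":[0,0,0],"rot":[0,0,0]},
    {"xyz":[-0.5,0,9],"rot":[0,0,0]},
    {"xyz":[-0.5,0,9],"rot":[0,0,0]},
    {"xyz":[-0.5,0,9],"rot":[0,0,0]},
    {"xyz":[-0.5,0,9],"rot":[0,0,0]},
    {"xyz":[-0.5,0,9],"rot":[0,0,0]},
    {"xyz":[-0.5,0,9],"rot":[0,0,0]},
    {"xyz":[-0.5,0,9],"rot":[0,0,0]},
    {"xyz":[0,0,0],"rot":[0,0,0]},
    {"xyz":[0,0,0],"rot":[0,0,0]},
  ],
  claw=-0.3,
)

```text
t: 5.52
eef_pos: [0.4957, -0.2355, 0.0887]
tcp_rot: [0.968, 0.127, 0.215, -0.028]
wrist_force: [0.7, 0.5, 0.2]
grip_width: 0.653
```

```bash
python3 -c "
from w import *
show('w6',(('top',(370,430,190,260)),('scene',(265,325,105,175))),8,[(M0,pot(*MED),(0,255,0))])"
```

```text
(no output)
```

View pics/w6.png

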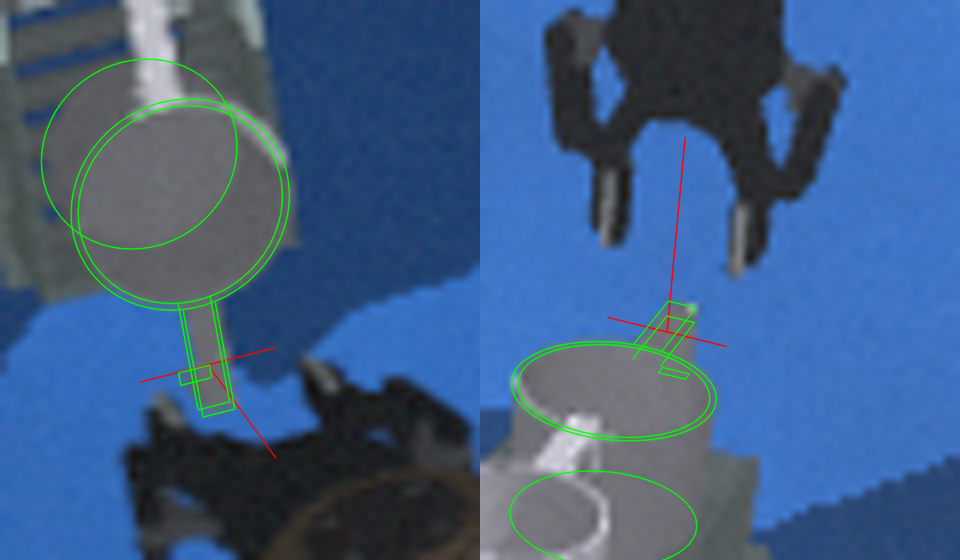

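>>> servo_tool(
  moves=[
    {"xyz":[-1,0,7],"rot":[0,0,0]},
    {"xyz":[-1,0,7],"rot":[0,0,0]},
    {"xyz":[-1,0,7],"rot":[0,0,0]},
    {"xyz":[-1,0,7],"rot":[0,0,0]},
    {"xyz":[0,0,7],"rot":[0,0,0]},
    {"xyz":[0,0,0],"rot":[0,0,0]},
  ],
)

```text
t: 6.38
eef_pos: [0.5062, -0.232, 0.0543]
tcp_rot: [0.968, 0.127, 0.214, -0.028]
wrist_force: [0.2, 1.0, -0.5]
grip_width: 0.655
```

```bash
python3 -c "
from w import *
show('w7',(('top',(370,430,190,260)),('scene',(265,325,105,175))),8,[])"
```

```text
(no output)
```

View pics/w7.png

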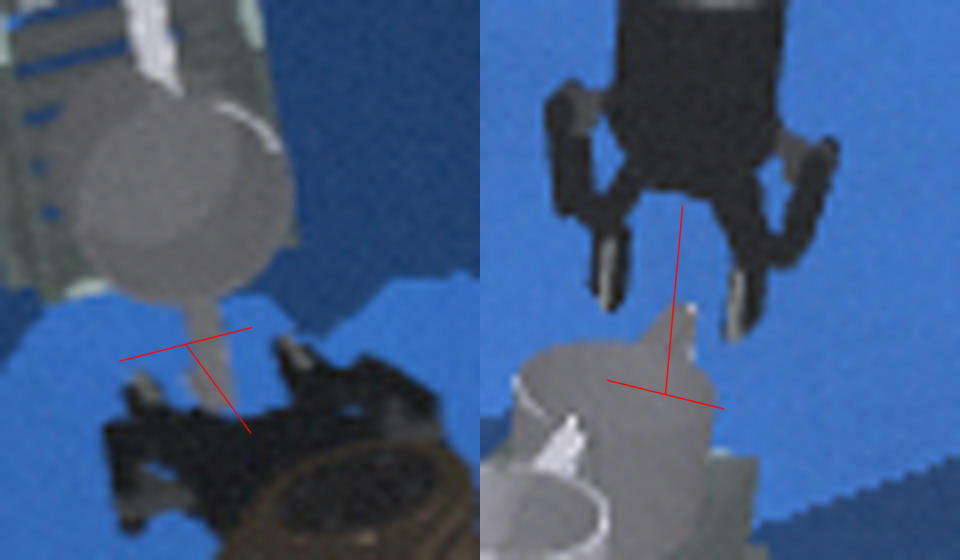

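>>> servo_tool(
  moves=[
    {"xyz":[0,0,6],"rot":[0,0,0]},
    {"xyz":[0,0,6],"rot":[0,0,0]},
    {"xyz":[0,0,6],"rot":[0,0,0]},
    {"xyz":[0,0,0],"rot":[0,0,0]},
  ],
)

```text
t: 6.98
eef_pos: [0.5135, -0.23, 0.0381]
tcp_rot: [0.968, 0.127, 0.215, -0.028]
wrist_force: [-0.8, -0.7, -0.3]
grip_width: 0.656
```

```bash
python3 -c "
from w import *
show('w8',(('top',(370,430,190,260)),('scene',(265,325,105,175))),8,[])"
```

```text
(no output)
```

View pics/w8.png

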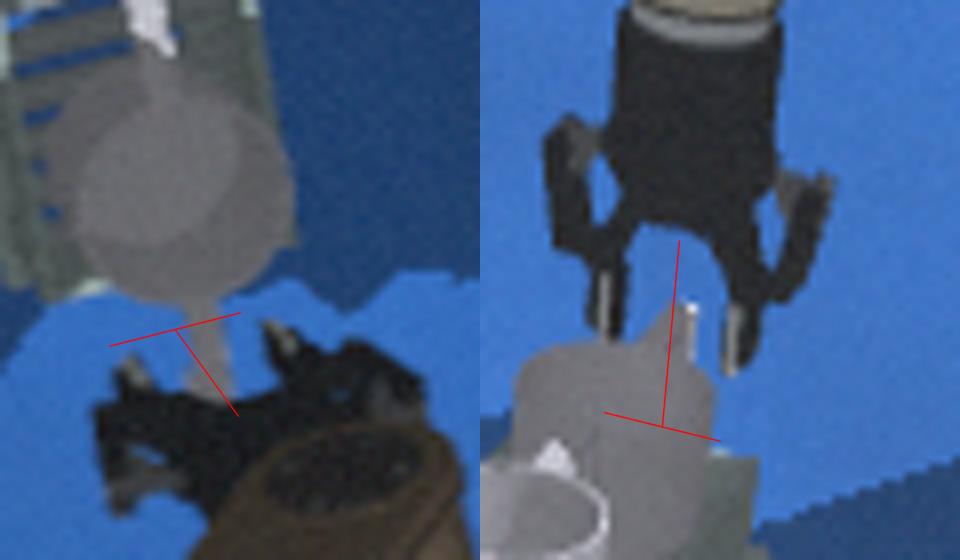

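>>> servo_tool(
  moves=[
    {"xyz":[0,0,0],"rot":[0,0,0]},
    {"xyz":[0,0,0],"rot":[0,0,0]},
    {"xyz":[0,0,0],"rot":[0,0,0]},
    {"xyz":[0,0,0],"rot":[0,0,0]},
  ],
  claw=1,
)

```text
t: 7.58
eef_pos: [0.5138, -0.2308, 0.0391]
tcp_rot: [0.968, 0.127, 0.215, -0.027]
wrist_force: [-1.5, -1.1, 1.5]
grip_width: 0.148
```

```bash
python3 -c "
from w import *
print(sensors.read_state()['wrist_torque'])
show('w9',(('top',(370,430,190,260)),('scene',(265,325,105,175))),8,[])"
```

```text
[-0.1177754   0.29739985 -0.02073241]
```

View pics/w9.png

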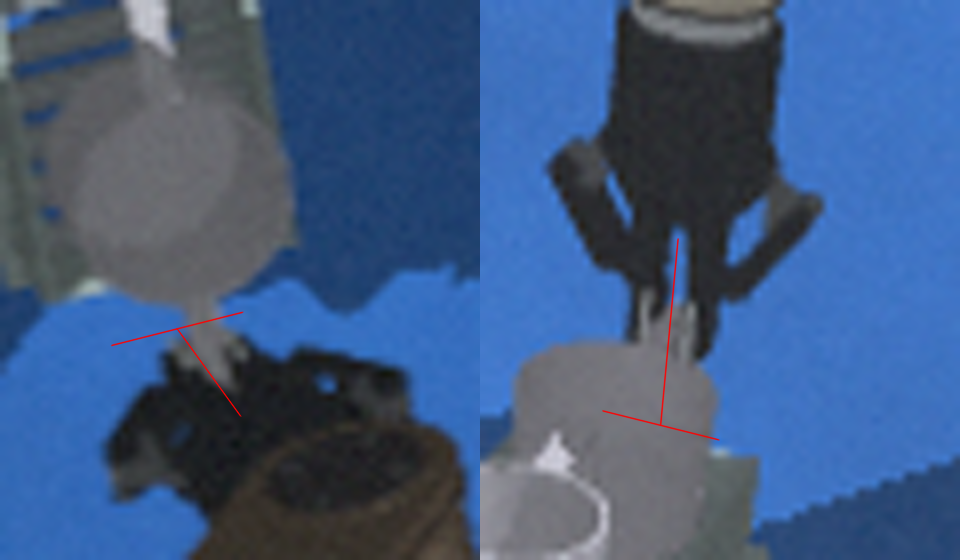

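>>> servo_tool(
  moves=[
    {"xyz":[0,0,-4],"rot":[0,0,0]},
    {"xyz":[0,0,-7],"rot":[0,0,0]},
    {"xyz":[0,0,-10],"rot":[0,0,0]},
    {"xyz":[0,0,-10],"rot":[0,0,0]},
    {"xyz":[0,0,-10],"rot":[0,0,0]},
    {"xyz":[0,0,-12],"rot":[0,0,0]},
    {"xyz":[0,0,-12],"rot":[0,0,0]},
    {"xyz":[0,0,-12],"rot":[0,0,0]},
    {"xyz":[0,0,-12],"rot":[0,0,0]},
    {"xyz":[0,0,-12],"rot":[0,0,0]},
    {"xyz":[0,0,-12],"rot":[0,0,0]},
    {"xyz":[0,0,-10],"rot":[0,0,0]},
  ],
)

```text
t: 9.18
eef_pos: [0.4632, -0.2441, 0.1513]
tcp_rot: [0.968, 0.127, 0.215, -0.027]
wrist_force: [-1.0, 0.9, -2.6]
grip_width: 0.147
```

```bash
cat >> plan.py <<'E'
def mat(P,q):
    T=np.eye(4);T[:3,:3]=R.from_quat(q).as_matrix();T[:3,3]=P;return T
G0=mat([.5138,-.2308,.0391],[.968,.127,.215,-.027])
TM=np.linalg.inv(G0)@M0   # medium in tool
def tool():
    s=sensors.read_state();return mat(s['eef_pos'],s['tcp_rot'])
E
python3 -c "
from w import *
s=sensors.read_state();print(s['wrist_force'],s['wrist_torque'],s['joint_positions'].round(2),s['grip_width'])
show('w10',(('top',(340,430,150,260)),('scene',(245,325,75,195))),5,[(tool()@TM,pot(*MED),(0,255,0))])"
```

```text
[-0.96678076  0.88731252 -2.59496081] [-0.16344221  0.5316453   0.00291986] [-0.9  -0.17  2.19  0.48  0.99  0.17] 0.14744903157152844
```

View pics/w10.png

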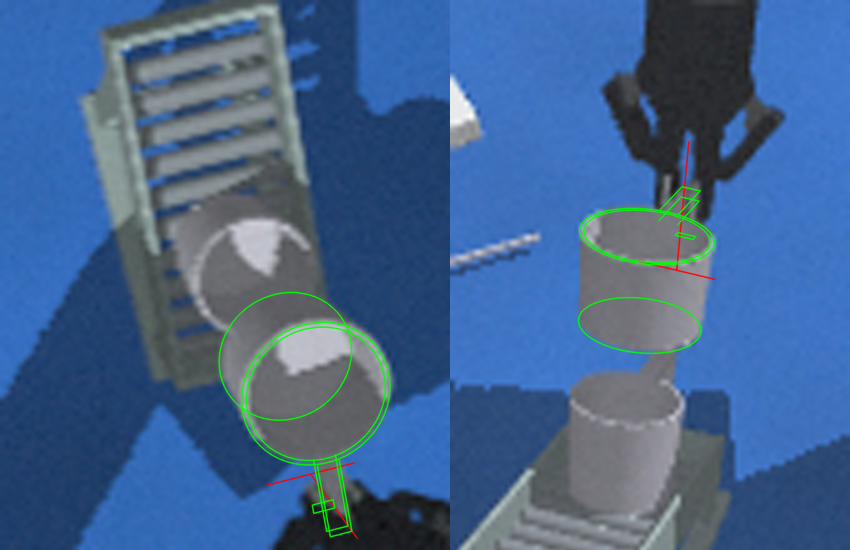

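```bash
cat >> plan.py <<'E'
ST=base(.53793,.18875,1.26);L0=slope(ST,[.049,0,.065])
def Lpose(phi,h,dx=0,dy=0):
    T=np.eye(4);T[:3,:3]=R.from_euler('z',phi,degrees=True).as_matrix();T[:3,3]=dx,dy,h;return L0@T
E
python3 - <<'E'
from plan import *
M=tool()@TM
print('med in L',(np.linalg.inv(L0)@M).round(3).tolist())
G=Lpose(107.8,.1)@np.linalg.inv(TM);print(G.round(3))
for n in (16,20,24):print(delta(G[:3,3],G[:3,:3],n))
sh,w=delta(G[:3,3],G[:3,:3],20)[:2]
T=tool()
for k in range(20):
    T[:3,3]+=T[:3,:3]@np.array(sh)/1e3;T[:3,:3]=T[:3,:3]@R.from_rotvec(np.radians(w)).as_matrix()
    if k%3==0: print(T[:3,3].round(3),(T@TM)[:3,3].round(3),(np.linalg.inv(L0)@T@TM)[:3,3].round(3))
E
```

```text
med in L [[0.976, -0.215, 0.009, -0.006], [0.215, 0.971, -0.1, -0.413], [0.012, 0.099, 0.995, 0.126], [0.0, 0.0, 0.0, 1.0]]
[[-0.298  0.855  0.424  0.565]
 [ 0.946  0.325  0.011  0.113]
 [-0.129  0.405 -0.905  0.175]
 [ 0.     0.     0.     1.   ]]
([25.07, -7.05, 2.46], [-0.23, -0.315, -5.954], 'tot', np.float64(372.6), np.float64(95.47))
([20.12, -5.43, 1.95], [-0.184, -0.252, -4.763], 'tot', np.float64(372.6), np.float64(95.47))
([16.8, -4.41, 1.62], [-0.154, -0.21, -3.969], 'tot', np.float64(372.6), np.float64(95.47))
[ 0.481 -0.235  0.159] [ 0.553 -0.208  0.183] [ 0.011 -0.397  0.125]
[ 0.526 -0.195  0.177] [ 0.59  -0.151  0.198] [ 0.052 -0.341  0.123]
[ 0.562 -0.146  0.19 ] [ 0.614 -0.086  0.207] [ 0.079 -0.276  0.12 ]
[ 0.585 -0.088  0.198] [ 0.622 -0.017  0.208] [ 0.088 -0.208  0.117]
[ 0.595 -0.026  0.199] [0.615 0.052 0.201] [ 0.08  -0.138  0.113]
[0.591 0.036 0.194] [0.594 0.117 0.187] [ 0.056 -0.073  0.108]
[0.573 0.095 0.181] [0.559 0.173 0.165] [ 0.016 -0.016  0.102]
```

Run:
```python
from plan import *
M=tool()@TM
T1=M.copy();T1[:3,3]=tr(L0,[-.005,-.16,.13]);G1=T1@np.linalg.inv(TM)
print(delta(G1[:3,3],G1[:3,:3],12))
G=Lpose(107.8,.1)@np.linalg.inv(TM)
print(delta(G[:3,3],G[:3,:3],12,G1[:3,3],G1[:3,:3]))
```

```text
([4.6, -20.52, 1.74], [-0.0, 0.0, 0.0], 'tot', np.float64(253.2), np.float64(0.0))
([13.5, 3.18, 2.55], [-0.307, -0.42, -7.939], 'tot', np.float64(151.5), np.float64(95.47))
```

>>> servo_tool(
  moves=[
    {"xyz":[4.6,-20.5,1],"rot":[0,0,0]},
    {"xyz":[4.6,-20.5,1],"rot":[0,0,0]},
    {"xyz":[4.6,-20.5,1],"rot":[0,0,0]},
    {"xyz":[4.6,-20.5,1],"rot":[0,0,0]},
    {"xyz":[4.6,-20.5,1.8],"rot":[0,0,0]},
    {"xyz":[4.6,-20.5,1.8],"rot":[0,0,0]},
    {"xyz":[4.6,-20.5,1.8],"rot":[0,0,0]},
    {"xyz":[4.6,-20.5,1.8],"rot":[0,0,0]},
    {"xyz":[4.6,-20.5,1.8],"rot":[0,0,0]},
    {"xyz":[4.6,-20.5,1.8],"rot":[0,0,0]},
    {"xyz":[4.6,-20.5,1.8],"rot":[0,0,0]},
    {"xyz":[4.6,-20.5,1.8],"rot":[0,0,0]},
  ],
)

```text
t: 10.78
eef_pos: [0.4544, 0.0112, 0.1558]
tcp_rot: [0.968, 0.128, 0.214, -0.029]
wrist_force: [0.2, 0.8, -2.3]
grip_width: 0.148
```

Run:
```python
from plan import *
M=tool()@TM
print('med in L',(np.linalg.inv(L0)@M)[:3,3].round(3).tolist(),sensors.read_state()['joint_positions'].round(2))
G=Lpose(107.8,.1)@np.linalg.inv(TM)
print(delta(G[:3,3],G[:3,:3],12))
```

```text
med in L [-0.007, -0.157, 0.131] [-0.36 -0.48  2.41  0.33  0.88  0.78]
([13.39, 3.52, 2.63], [-0.334, -0.431, -7.937], 'tot', np.float64(151.5), np.float64(95.47))
```

>>> servo_tool(
  moves=[
    {"xyz":[13.4,3.5,2],"rot":[-0.33,-0.43,-7.94]},
    {"xyz":[13.4,3.5,2],"rot":[-0.33,-0.43,-7.94]},
    {"xyz":[13.4,3.5,2],"rot":[-0.33,-0.43,-7.94]},
    {"xyz":[13.4,3.5,2],"rot":[-0.33,-0.43,-7.94]},
    {"xyz":[13.4,3.5,2],"rot":[-0.33,-0.43,-7.94]},
    {"xyz":[13.4,3.5,2],"rot":[-0.33,-0.43,-7.94]},
    {"xyz":[13.4,3.5,2],"rot":[-0.33,-0.43,-7.94]},
    {"xyz":[13.4,3.5,2],"rot":[-0.33,-0.43,-7.94]},
    {"xyz":[13.4,3.5,2],"rot":[-0.33,-0.43,-7.94]},
    {"xyz":[13.4,3.5,2],"rot":[-0.33,-0.43,-7.94]},
    {"xyz":[13.4,3.5,2],"rot":[-0.33,-0.43,-7.94]},
    {"xyz":[13.4,3.5,2],"rot":[-0.33,-0.43,-7.94]},
  ],
)

```text
t: 12.28
eef_pos: [0.5615, 0.1124, 0.1818]
tcp_rot: [0.564, 0.797, 0.13, 0.174]
wrist_force: [0.2, 0.2, -3.2]
grip_width: 0.148
```

>>> servo_tool(
  moves=[
    {"xyz":[0,0,0],"rot":[0,0,0]},
    {"xyz":[0,0,0],"rot":[0,0,0]},
  ],
)

```text
t: 12.52
eef_pos: [0.5622, 0.1109, 0.1823]
tcp_rot: [0.567, 0.795, 0.13, 0.174]
wrist_force: [-0.0, -0.5, -2.3]
grip_width: 0.151
```

Run:
```python
from w import *
M=tool()@TM
X=np.linalg.inv(L0)@M
print('med in L',X[:3,3].round(4).tolist(),R.from_matrix(X[:3,:3]).as_rotvec(degrees=True).round(2),sensors.read_state()['joint_positions'].round(2))
G=Lpose(107.8,.1)@np.linalg.inv(TM)
print(delta(G[:3,3],G[:3,:3],1))
show('x1',(('top',(235,315,165,255)),('scene',(335,425,140,250))),5,[(M,pot(*MED),(0,255,0)),(L0,large(17.8),(255,255,0))])
```

```text
med in L [0.0009, -0.0022, 0.1078] [-5.0000e-02  4.0000e-02  1.0773e+02] [ 0.02 -0.18  2.14  0.    0.74 -0.32]
([2.38, -0.13, 7.86], [0.0, 0.054, -0.071], 'tot', np.float64(8.2), np.float64(0.09))
```

View pics/x1.png

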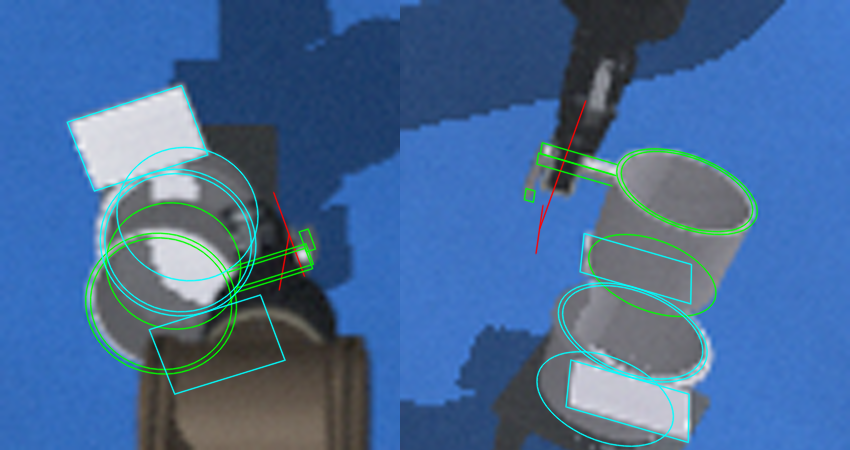

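```bash
cat > fitl.py <<'E'
import numpy as np
from h import *
import pickle
from scipy.optimize import least_squares
a,b=pickle.load(open('p0.pkl','rb'))
from plan import L0
# edge-based: search for rim gradient along normals
def score(dx,dy,r,z=.06,p=None,g=None):
    q=proj(p,tr(L0,circ(r,z,180)+[dx,dy,0]))
    return cv2.remap(g,q[:,0].astype('f4')[None],q[:,1].astype('f4')[None],cv2.INTER_LINEAR)[0]
for n,p in (('s',a),('t',b)):
    g=cv2.cvtColor(p['color'],cv2.COLOR_RGB2HSV)[:,:,1].astype('f4') # saturation: blue bg vs grey
    v=p['color'].astype('f4').mean(2)
    out=[]
    for dx in np.arange(-.004,.0041,.001):
        for dy in np.arange(-.004,.0041,.001):
            for r in (.050,.051,.052,.053,.054):
                # bright thin rim: mean brightness at r-0.0015
                out.append((score(dx,dy,r-.0015,p=p,g=v).mean(),dx,dy,r))
    out.sort(reverse=True);print(n,[tuple(np.round(o,4)) for o in out[:6]])
E
python3 fitl.py
```

```text
s [(np.float64(170.0408), np.float64(0.002), np.float64(0.002), np.float64(0.054)), (np.float64(170.0239), np.float64(0.003), np.float64(0.002), np.float64(0.054)), (np.float64(169.6603), np.float64(0.001), np.float64(0.002), np.float64(0.054)), (np.float64(169.3407), np.float64(0.004), np.float64(0.002), np.float64(0.054)), (np.float64(168.9695), np.float64(0.002), np.float64(0.001), np.float64(0.054)), (np.float64(168.8589), np.float64(0.003), np.float64(0.003), np.float64(0.054))]
t [(np.float64(184.8804), np.float64(-0.002), np.float64(0.001), np.float64(0.052)), (np.float64(184.5497), np.float64(-0.002), np.float64(0.0), np.float64(0.052)), (np.float64(184.5181), np.float64(-0.001), np.float64(0.001), np.float64(0.052)), (np.float64(183.8774), np.float64(-0.001), np.float64(0.0), np.float64(0.052)), (np.float64(183.7883), np.float64(-0.002), np.float64(0.001), np.float64(0.051)), (np.float64(183.4086), np.float64(-0.003), np.float64(0.001), np.float64(0.052))]
```

>>> servo_tool(
  moves=[
    {"xyz":[0.7,0,10],"rot":[0,0,0]},
    {"xyz":[0.7,0,10],"rot":[0,0,0]},
    {"xyz":[0.7,0,10],"rot":[0,0,0]},
    {"xyz":[0.7,0,8],"rot":[0,0,0]},
    {"xyz":[0,0,0],"rot":[0,0,0]},
    {"xyz":[0,0,0],"rot":[0,0,0]},
  ],
)

```text
t: 13.38
eef_pos: [0.5785, 0.1134, 0.148]
tcp_rot: [0.566, 0.795, 0.13, 0.175]
wrist_force: [-0.0, 0.3, -2.8]
grip_width: 0.15
```

```bash
cat > ck.py <<'E'
from w import *
import sys
M=tool()@TM
X=np.linalg.inv(L0)@M;s=sensors.read_state()
print('med in L',X[:3,3].round(4).tolist(),R.from_matrix(X[:3,:3]).as_rotvec(degrees=True).round(2),s['wrist_force'].round(1),s['wrist_torque'].round(2))
show(sys.argv[1],(('top',(245,305,180,250)),('scene',(345,415,165,245))),7,[(M,pot(*MED),(0,255,0)),(L0,large(17.8),(255,255,0))])
E
python3 ck.py x2
```

```text
med in L [0.0011, -0.0001, 0.0698] [-1.300e-01  3.000e-02  1.078e+02] [-0.   0.3 -2.8] [-0.19  0.36  0.03]
```

View pics/x2.png

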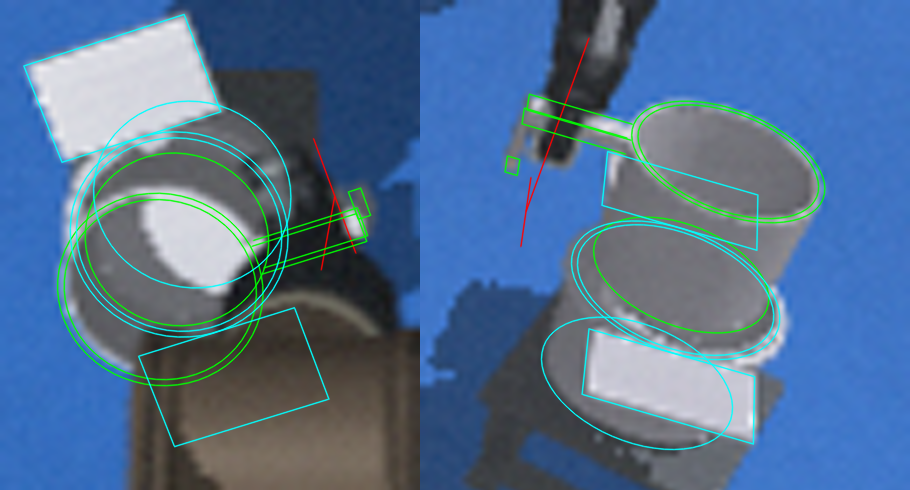

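>>> servo_tool(
  moves=[
    {"xyz":[0,0,5],"rot":[0,0,0]},
    {"xyz":[0,0,5],"rot":[0,0,0]},
    {"xyz":[0,0,5],"rot":[0,0,0]},
    {"xyz":[0,0,5],"rot":[0,0,0]},
    {"xyz":[0,0,0],"rot":[0,0,0]},
  ],
)

```text
t: 14.1
eef_pos: [0.5863, 0.1136, 0.1286]
tcp_rot: [0.566, 0.795, 0.13, 0.174]
wrist_force: [-0.3, -0.1, -3.2]
grip_width: 0.146
```

```bash
python3 ck.py x3
```

```text
med in L [-0.0, -0.0001, 0.0489] [-1.000e-02  1.200e-01  1.078e+02] [-0.3 -0.1 -3.2] [-0.13  0.51  0.08]
```

View pics/x3.png

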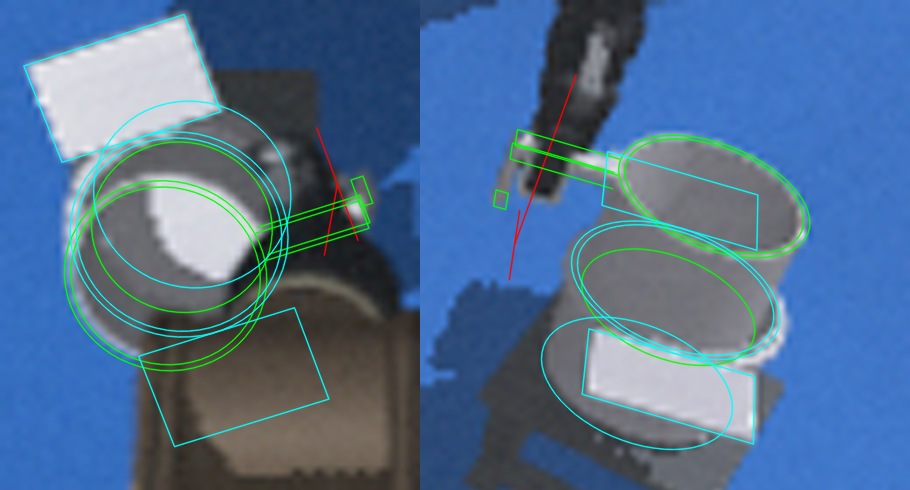

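>>> servo_tool(
  moves=[
    {"xyz":[0,0,4],"rot":[0,0,0]},
    {"xyz":[0,0,4],"rot":[0,0,0]},
    {"xyz":[0,0,4],"rot":[0,0,0]},
    {"xyz":[0,0,4],"rot":[0,0,0]},
    {"xyz":[0,0,4],"rot":[0,0,0]},
    {"xyz":[0,0,0],"rot":[0,0,0]},
  ],
)

```text
t: 14.95
eef_pos: [0.5949, 0.114, 0.1108]
tcp_rot: [0.566, 0.795, 0.13, 0.174]
wrist_force: [-2.5, 3.2, -4.9]
grip_width: 0.145
```

>>> servo_tool(
  moves=[
    {"xyz":[0,0,3],"rot":[0,0,0]},
    {"xyz":[0,0,3],"rot":[0,0,0]},
    {"xyz":[0,0,3],"rot":[0,0,0]},
    {"xyz":[0,0,0],"rot":[0,0,0]},
  ],
)

```text
t: 15.45
eef_pos: [0.5984, 0.1141, 0.1028]
tcp_rot: [0.566, 0.795, 0.13, 0.174]
wrist_force: [-4.0, 3.0, -2.6]
grip_width: 0.147
```

```bash
python3 ck.py x4
```

```text
med in L [0.0, 0.0002, 0.0204] [0.0000e+00 1.0000e-01 1.0782e+02] [-4.   3.  -2.6] [0.4  1.17 0.56]
```

View pics/x4.png

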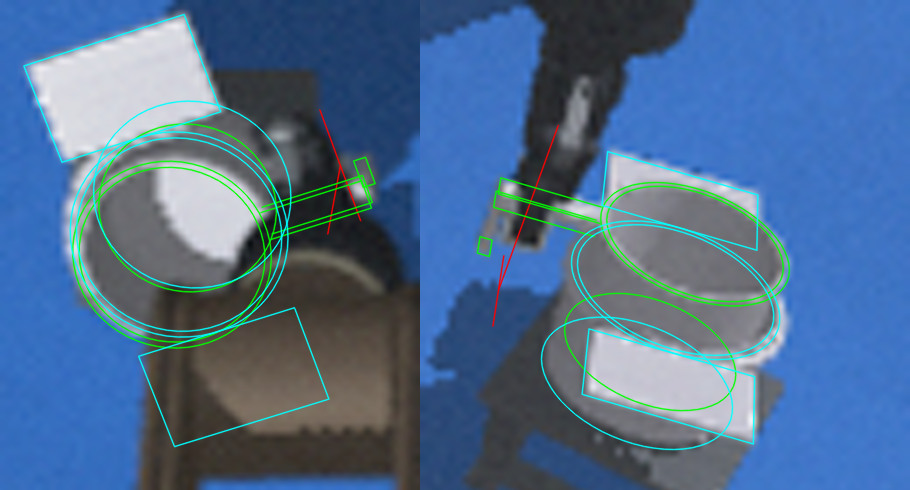

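>>> servo_tool(
  moves=[
    {"xyz":[0.7,-0.6,0],"rot":[0,0,0]},
    {"xyz":[0.7,-0.6,0],"rot":[0,0,0]},
    {"xyz":[0,0,0],"rot":[0,0,0]},
  ],
)

```text
t: 15.92
eef_pos: [0.5979, 0.1146, 0.103]
tcp_rot: [0.566, 0.795, 0.13, 0.175]
wrist_force: [-2.0, 2.9, -2.9]
grip_width: 0.145
```

>>> servo_tool(
  moves=[
    {"xyz":[0,0,2.5],"rot":[0,0,0]},
    {"xyz":[0,0,2.5],"rot":[0,0,0]},
    {"xyz":[0,0,0],"rot":[0,0,0]},
  ],
)

```text
t: 16.3
eef_pos: [0.6, 0.1147, 0.0981]
tcp_rot: [0.566, 0.795, 0.13, 0.175]
wrist_force: [-3.2, 1.6, -3.1]
grip_width: 0.147
```

```bash
python3 ck.py x5
```

```text
med in L [-0.0004, 0.0008, 0.0155] [-1.2000e-01  4.0000e-02  1.0778e+02] [-3.2  1.6 -3.1] [0.09 0.86 0.28]
```

>>> servo_tool(
  moves=[
    {"xyz":[0.5,-0.7,0],"rot":[0,0,0]},
    {"xyz":[0.5,-0.7,0],"rot":[0,0,0]},
    {"xyz":[0,0,2.5],"rot":[0,0,0]},
    {"xyz":[0,0,2.5],"rot":[0,0,0]},
    {"xyz":[0,0,0],"rot":[0,0,0]},
  ],
)

```text
t: 17.02
eef_pos: [0.6008, 0.1152, 0.0931]
tcp_rot: [0.566, 0.795, 0.13, 0.175]
wrist_force: [-0.5, -0.3, -3.5]
grip_width: 0.146
```

```bash
python3 ck.py x5
```

```text
med in L [-0.0018, 0.0012, 0.0105] [-1.6000e-01  2.0000e-02  1.0778e+02] [-0.5 -0.3 -3.5] [-0.21  0.46 -0.  ]
```

View pics/x5.png

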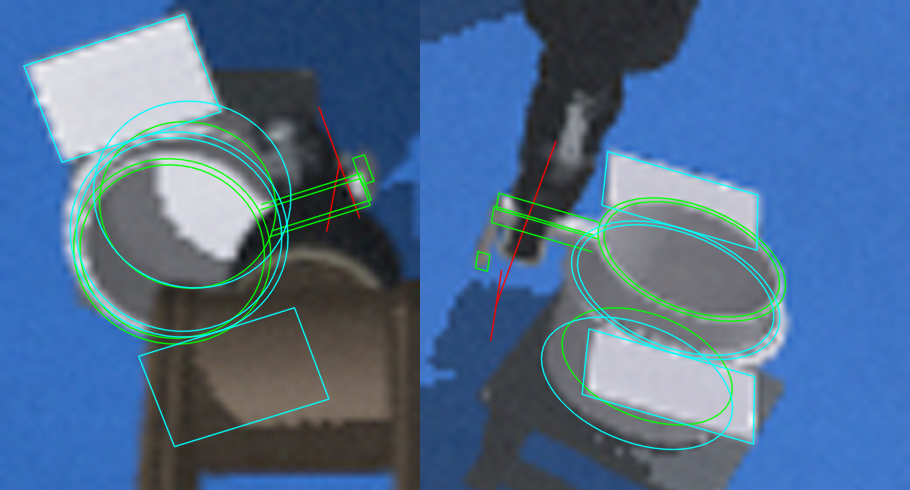

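>>> servo_tool(
  moves=[
    {"xyz":[0,0,2],"rot":[0,0,0]},
    {"xyz":[0,0,2],"rot":[0,0,0]},
    {"xyz":[0,0,0],"rot":[0,0,0]},
  ],
)

```text
t: 17.5
eef_pos: [0.6023, 0.1153, 0.0894]
tcp_rot: [0.566, 0.795, 0.13, 0.175]
wrist_force: [-0.5, 0.2, -2.2]
grip_width: 0.149
```

>>> servo_tool(
  moves=[
    {"xyz":[0,0,1.5],"rot":[0,0,0]},
    {"xyz":[0,0,0],"rot":[0,0,0]},
  ],
)

```text
t: 17.75
eef_pos: [0.603, 0.1154, 0.0883]
tcp_rot: [0.566, 0.795, 0.13, 0.175]
wrist_force: [-0.3, -0.4, -2.4]
grip_width: 0.148
```

```bash
python3 ck.py x6
```

```text
med in L [-0.0019, 0.0014, 0.0053] [-1.3000e-01  3.0000e-02  1.0779e+02] [-0.3 -0.4 -2.4] [-0.07  0.5   0.06]
```

Continue in 1 mm steps until the floor is felt.

>>> servo_tool(
  moves=[
    {"xyz":[0,0,1],"rot":[0,0,0]},
    {"xyz":[0,0,1],"rot":[0,0,0]},
    {"xyz":[0,0,0],"rot":[0,0,0]},
  ],
)

```text
t: 18.23
eef_pos: [0.6041, 0.1149, 0.0877]
tcp_rot: [0.566, 0.795, 0.13, 0.175]
wrist_force: [-6.1, -4.2, 6.5]
grip_width: 0.148
```

>>> servo_tool(
  moves=[
    {"xyz":[0,0,1],"rot":[0,0,0]},
    {"xyz":[0,0,1],"rot":[0,0,0]},
    {"xyz":[0,0,0],"rot":[0,0,0]},
  ],
)

```text
t: 18.6
eef_pos: [0.6051, 0.1144, 0.0875]
tcp_rot: [0.565, 0.795, 0.129, 0.176]
wrist_force: [-13.1, -5.4, 15.3]
grip_width: 0.147
```

```bash
python3 ck.py x7
```

```text
med in L [-0.0005, 0.0003, 0.0035] [ -0.24   0.11 107.95] [-13.1  -5.4  15.3] [-0.8   1.31  0.02]
```

View pics/x7.png

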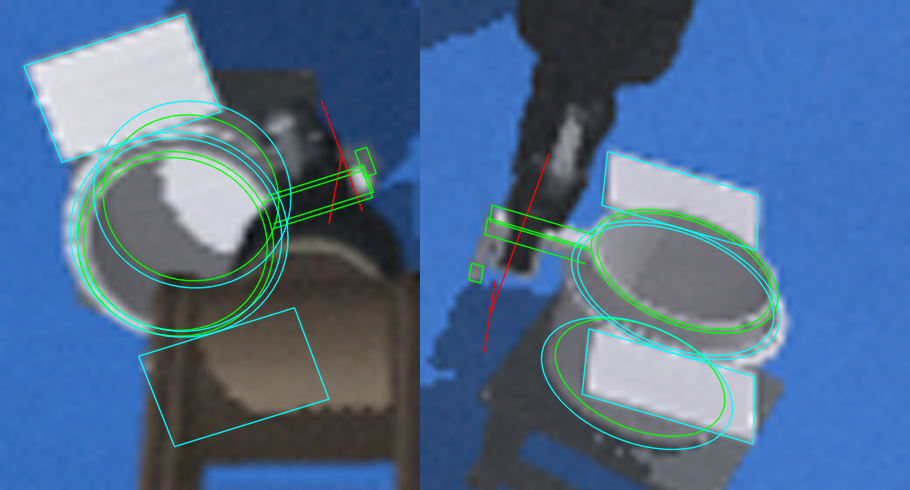

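>>> servo_tool(
  moves=[
    {"xyz":[0,0,-1],"rot":[0,0,0]},
    {"xyz":[0,0,-1],"rot":[0,0,0]},
    {"xyz":[0,0,0],"rot":[0,0,0]},
  ],
)

```text
t: 19.08
eef_pos: [0.6042, 0.1152, 0.0878]
tcp_rot: [0.566, 0.795, 0.13, 0.176]
wrist_force: [-5.7, -2.3, 6.5]
grip_width: 0.149
```

>>> servo_tool(
  moves=[
    {"xyz":[0,0,0],"rot":[0,0,0]},
    {"xyz":[0,0,0],"rot":[0,0,0]},
    {"xyz":[0,0,0],"rot":[0,0,0]},
    {"xyz":[0,0,0],"rot":[0,0,0]},
    {"xyz":[0,0,-10],"rot":[0,0,0]},
    {"xyz":[0,0,-20],"rot":[0,0,0]},
    {"xyz":[0,0,-20],"rot":[0,0,0]},
    {"xyz":[0,0,-20],"rot":[0,0,0]},
    {"xyz":[0,0,-20],"rot":[0,0,0]},
    {"xyz":[0,0,-10],"rot":[0,0,0]},
  ],
  claw=-0.3,
)

```text
t: 20.32
eef_pos: [0.5613, 0.1146, 0.1788]
tcp_rot: [0.566, 0.795, 0.131, 0.176]
wrist_force: [0.9, 0.5, -0.6]
grip_width: 0.653
```

Run:
```python
from w import *
X=Lpose(107.8,.004)
print(sensors.read_state()['joint_positions'].round(2),sensors.read_state()['eef_pos'])
show('x8',(('top',(245,305,180,250)),('scene',(345,415,165,245))),7,[(X,pot(*MED),(0,255,0)),(L0,large(17.8),(255,255,0))])
import pickle
pickle.dump((imaging.camera('scene'),imaging.camera('top')),open('p1.pkl','wb'))
```

```text
[ 0.03 -0.18  2.14 -0.    0.73 -0.31] [0.56132168 0.11457563 0.17882171]
```

View pics/x8.png

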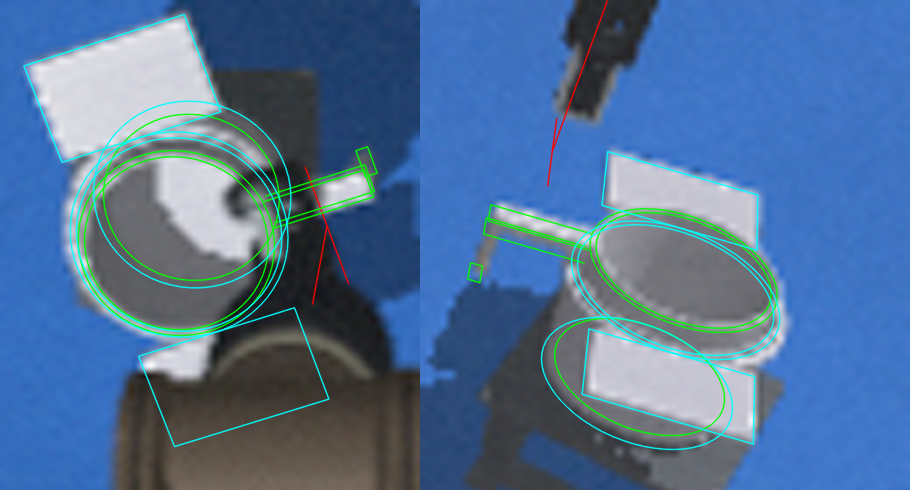

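```bash
cat >> plan.py <<'E'
SS=.040
S0=slope(RK,[SS*C25,0,.045+SS*S25])
E
python3 - <<'E'
from w import *
show('y1',(('top',(355,425,160,250)),('scene',(250,320,120,210))),6,[(S0,pot(*SML),(0,255,0))])
E
```

```text
(no output)
```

View pics/y1.png

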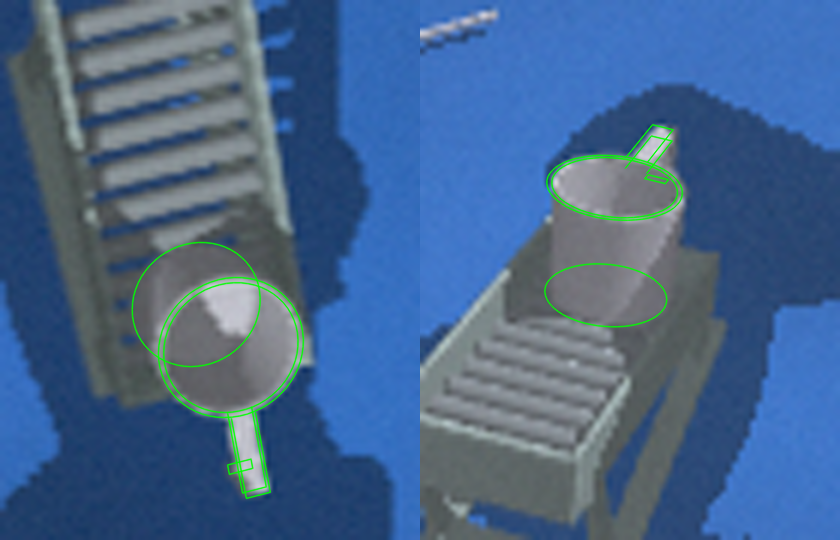

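```bash
cat >> plan.py <<'E'
def trn(x,y,z):
    T=np.eye(4);T[:3,3]=x,y,z;return T
GS=S0@trn(-.071,0,.072)@np.linalg.inv(trn(-.0765,0,.064))@np.linalg.inv(TM)
E
python3 - <<'E'
from plan import *
Gp=GS@trn(0,0,-.085);print(GS[:3,3],Gp[:3,3])
A=Gp.copy();A[:3,3]=[.455,-.03,.19]
print(delta(A[:3,3],A[:3,:3],10));print(delta(Gp[:3,3],Gp[:3,:3],6,A[:3,3],A[:3,:3]))
E
```

```text
[ 0.51053365 -0.23167277  0.04635046] [ 0.4757399  -0.24075677  0.12336914]
([-18.67, -2.89, -6.13], [0.38, 0.513, 9.529], 'tot', np.float64(179.6), np.float64(95.5))
([-9.9, 34.81, 7.72], [0.0, 0.0, 0.0], 'tot', np.float64(222.0), np.float64(0.0))
```

>>> servo_tool(
  moves=[
    {"xyz":[-18.7,-2.9,-6.1],"rot":[0.38,0.51,9.53]},
    {"xyz":[-18.7,-2.9,-6.1],"rot":[0.38,0.51,9.53]},
    {"xyz":[-18.7,-2.9,-6.1],"rot":[0.38,0.51,9.53]},
    {"xyz":[-18.7,-2.9,-6.1],"rot":[0.38,0.51,9.53]},
    {"xyz":[-18.7,-2.9,-6.1],"rot":[0.38,0.51,9.53]},
    {"xyz":[-18.7,-2.9,-6.1],"rot":[0.38,0.51,9.53]},
    {"xyz":[-18.7,-2.9,-6.1],"rot":[0.38,0.51,9.53]},
    {"xyz":[-18.7,-2.9,-6.1],"rot":[0.38,0.51,9.53]},
    {"xyz":[-18.7,-2.9,-6.1],"rot":[0.38,0.51,9.53]},
    {"xyz":[-18.7,-2.9,-6.1],"rot":[0.38,0.51,9.53]},
  ],
)

```text
t: 21.88
eef_pos: [0.4547, -0.0304, 0.1896]
tcp_rot: [0.968, 0.124, 0.215, -0.028]
wrist_force: [0.6, -0.7, 0.7]
grip_width: 0.652
```

Run:
```python
from plan import *
Gp=GS@trn(0,0,-.085);print(sensors.read_state()['joint_positions'].round(2))
print(delta(Gp[:3,3],Gp[:3,:3],7))
```

```text
[-0.48 -0.51  2.36  0.35  0.98  0.69]
([-8.3, 29.82, 6.59], [-0.002, -0.002, -0.05], 'tot', np.float64(221.5), np.float64(0.35))
```

>>> servo_tool(
  moves=[
    {"xyz":[-8.3,29.8,6.6],"rot":[0,0,-0.05]},
    {"xyz":[-8.3,29.8,6.6],"rot":[0,0,-0.05]},
    {"xyz":[-8.3,29.8,6.6],"rot":[0,0,-0.05]},
    {"xyz":[-8.3,29.8,6.6],"rot":[0,0,-0.05]},
    {"xyz":[-8.3,29.8,6.6],"rot":[0,0,-0.05]},
    {"xyz":[-8.3,29.8,6.6],"rot":[0,0,-0.05]},
    {"xyz":[-8.3,29.8,6.6],"rot":[0,0,-0.05]},
    {"xyz":[0,0,0],"rot":[0,0,0]},
    {"xyz":[0,0,0],"rot":[0,0,0]},
  ],
)

```text
t: 23.0
eef_pos: [0.4774, -0.2396, 0.1243]
tcp_rot: [0.968, 0.13, 0.215, -0.027]
wrist_force: [-0.1, -0.4, 0.2]
grip_width: 0.651
```

Run:
```python
from w import *
print(delta(GS[:3,3],GS[:3,:3],1))
show('y2',(('top',(370,430,190,260)),('scene',(265,325,85,155))),7)
```

```text
([-2.14, 0.77, 85.03], [-0.053, -0.04, 0.315], 'tot', np.float64(85.1), np.float64(0.32))
```

View pics/y2.png

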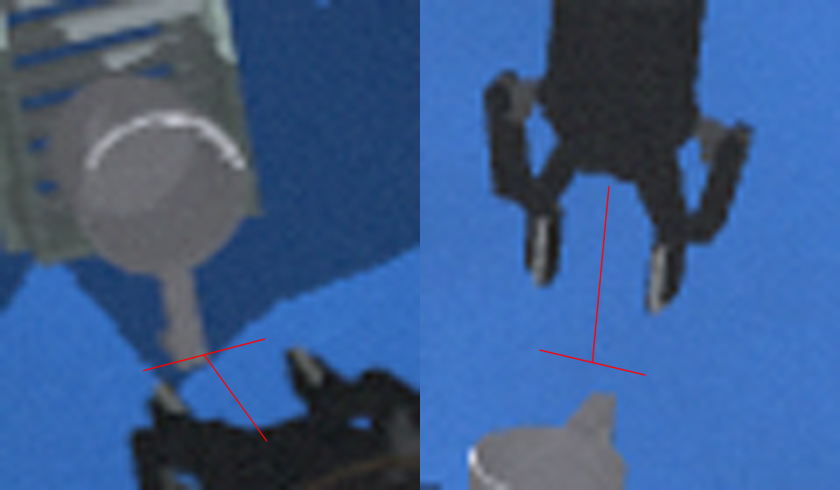

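>>> servo_tool(
  moves=[
    {"xyz":[-0.3,0.1,8.5],"rot":[0,0,0.05]},
    {"xyz":[-0.3,0.1,8.5],"rot":[0,0,0.05]},
    {"xyz":[-0.3,0.1,8.5],"rot":[0,0,0.05]},
    {"xyz":[-0.3,0.1,8.5],"rot":[0,0,0.05]},
    {"xyz":[-0.3,0.1,8.5],"rot":[0,0,0.05]},
    {"xyz":[-0.3,0.1,8.5],"rot":[0,0,0.05]},
    {"xyz":[-0.3,0.1,8.5],"rot":[0,0,0]},
    {"xyz":[0,0.1,8.5],"rot":[0,0,0]},
    {"xyz":[0,0,8.5],"rot":[0,0,0]},
    {"xyz":[0,0,0],"rot":[0,0,0]},
    {"xyz":[0,0,0],"rot":[0,0,0]},
  ],
)

```text
t: 24.48
eef_pos: [0.5076, -0.2336, 0.0549]
tcp_rot: [0.968, 0.127, 0.216, -0.027]
wrist_force: [0.2, -0.3, 1.5]
grip_width: 0.651
```

Run:
```python
from w import *
print(delta(GS[:3,3],GS[:3,:3],1))
show('y3',(('top',(370,430,190,260)),('scene',(265,325,105,175))),7)
```

```text
([-0.59, -1.11, 9.13], [0.051, -0.081, 0.059], 'tot', np.float64(9.2), np.float64(0.11))
```

View pics/y3.png

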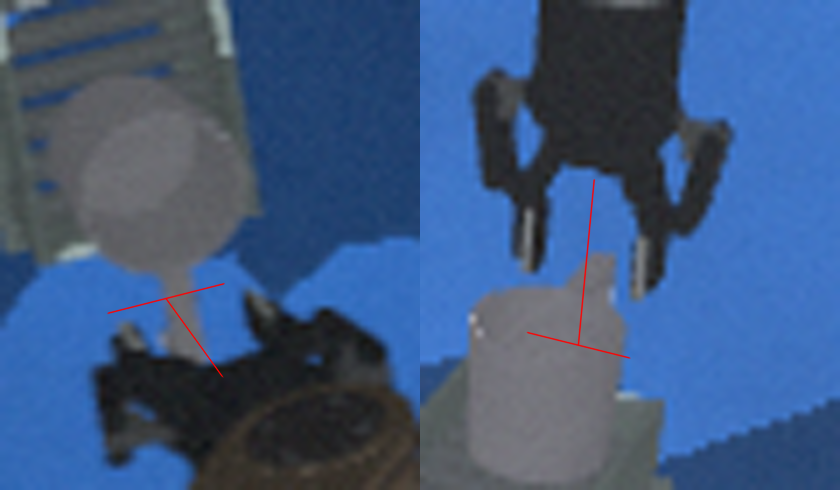

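>>> servo_tool(
  moves=[
    {"xyz":[0,-0.6,4.5],"rot":[0,0,0]},
    {"xyz":[0,-0.5,4.5],"rot":[0,0,0]},
    {"xyz":[0,0,0],"rot":[0,0,0]},
    {"xyz":[0,0,0],"rot":[0,0,0]},
  ],
)

```text
t: 25.08
eef_pos: [0.5109, -0.2314, 0.0465]
tcp_rot: [0.968, 0.127, 0.216, -0.027]
wrist_force: [0.0, -1.0, -0.5]
grip_width: 0.653
```

>>> servo_tool(
  moves=[
    {"xyz":[0,0,0],"rot":[0,0,0]},
    {"xyz":[0,0,0],"rot":[0,0,0]},
    {"xyz":[0,0,0],"rot":[0,0,0]},
    {"xyz":[0,0,0],"rot":[0,0,0]},
  ],
  claw=1,
)

```text
t: 25.58
eef_pos: [0.5108, -0.2315, 0.0467]
tcp_rot: [0.968, 0.127, 0.216, -0.027]
wrist_force: [-1.7, 0.1, 1.2]
grip_width: 0.146
```

Run:
```python
from w import *
print(delta(GS[:3,3],GS[:3,:3],1)); s=sensors.read_state(); print(s['eef_pos'].tolist(),s['tcp_rot'].tolist(),s['wrist_force'])
show('y4',(('top',(370,430,190,260)),('scene',(265,325,105,175))),7)
```

```text
([-0.44, 0.11, 0.18], [0.037, -0.071, 0.062], 'tot', np.float64(0.5), np.float64(0.1))
[0.510818548774546, -0.2314860471642713, 0.04669719470978091] [0.9677541089686235, 0.12743058953443503, 0.215645825008945, -0.026651596227306923] [-1.74225177  0.11604358  1.16398417]
```

View pics/y4.png

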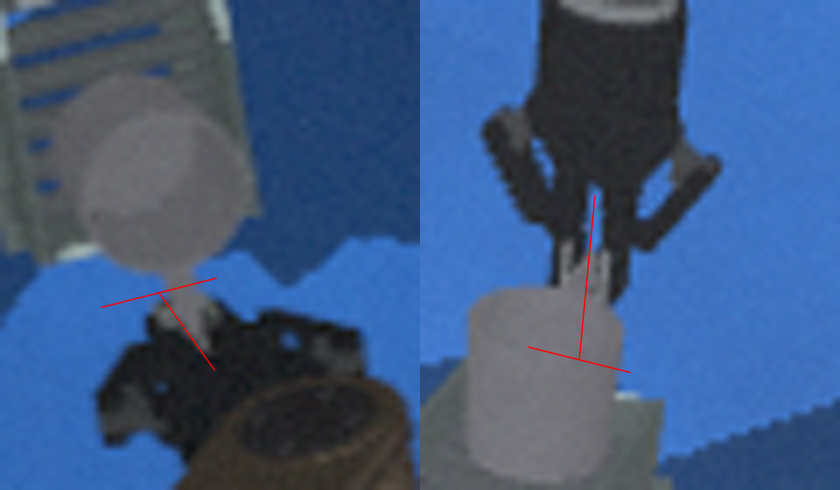

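>>> servo_tool(
  moves=[
    {"xyz":[0,0,-4],"rot":[0,0,0]},
    {"xyz":[0,0,-7],"rot":[0,0,0]},
    {"xyz":[0,0,-10],"rot":[0,0,0]},
    {"xyz":[0,0,-10],"rot":[0,0,0]},
    {"xyz":[0,0,-12],"rot":[0,0,0]},
    {"xyz":[0,0,-12],"rot":[0,0,0]},
    {"xyz":[0,0,-12],"rot":[0,0,0]},
    {"xyz":[0,0,-12],"rot":[0,0,0]},
    {"xyz":[0,0,-12],"rot":[0,0,0]},
    {"xyz":[0,0,-12],"rot":[0,0,0]},
    {"xyz":[0,0,-12],"rot":[0,0,0]},
  ],
)

```text
t: 27.05
eef_pos: [0.4633, -0.2438, 0.1514]
tcp_rot: [0.968, 0.127, 0.216, -0.027]
wrist_force: [0.1, -0.1, -2.4]
grip_width: 0.146
```

```bash
cat >> plan.py <<'E'
GS0=mat([.5108,-.2315,.0467],[.96775,.12743,.21565,-.02665])
TS=np.linalg.inv(GS0)@S0
E
python3 - <<'E'
from w import *
S=tool()@TS;X=np.linalg.inv(L0)@S
print(X[:3,3].round(4))
T1=S.copy();T1[:3,3]=tr(L0,[0,-.15,.145]);G1=T1@np.linalg.inv(TS)
print(delta(G1[:3,3],G1[:3,:3],12),G1[:3,3])
G=Lpose(-48,.125)@np.linalg.inv(TS)
print(delta(G[:3,3],G[:3,:3],12,G1[:3,3],G1[:3,:3]),G[:3,3])
show('y5',(('top',(355,425,160,255)),('scene',(250,320,85,180))),5,[(S,pot(*SML),(0,255,0))])
E
```

```text
[-0.012  -0.4129  0.1177]
([5.73, -21.29, -0.14], [-0.0, 0.0, 0.0], 'tot', np.float64(264.6), np.float64(0.0)) [0.45680404 0.0190107  0.18121297]
([-3.2, -19.18, 2.6], [-0.469, 0.189, 5.03], 'tot', np.float64(224.8), np.float64(60.67)) [0.48025232 0.24245053 0.17338043]
```

View pics/y5.png

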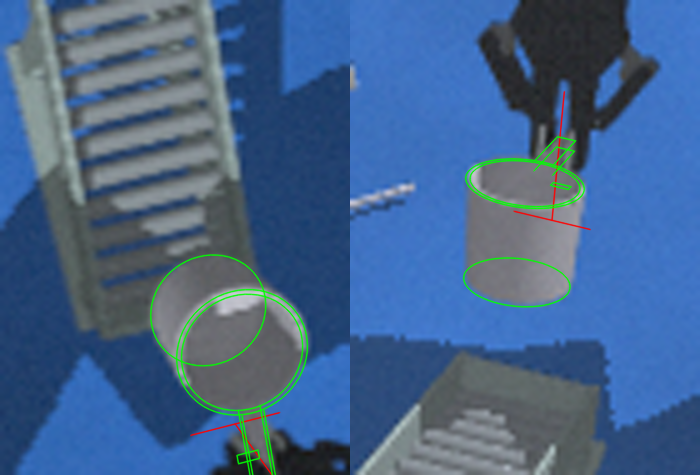

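>>> servo_tool(
  moves=[
    {"xyz":[5.7,-21.3,-1],"rot":[0,0,0]},
    {"xyz":[5.7,-21.3,-1],"rot":[0,0,0]},
    {"xyz":[5.7,-21.3,-1],"rot":[0,0,0]},
    {"xyz":[5.7,-21.3,0],"rot":[0,0,0]},
    {"xyz":[5.7,-21.3,0],"rot":[0,0,0]},
    {"xyz":[5.7,-21.3,0],"rot":[0,0,0]},
    {"xyz":[5.7,-21.3,0],"rot":[0,0,0]},
    {"xyz":[5.7,-21.3,0],"rot":[0,0,0]},
    {"xyz":[5.7,-21.3,0],"rot":[0,0,0]},
    {"xyz":[5.7,-21.3,0],"rot":[0,0,0]},
    {"xyz":[5.7,-21.3,0],"rot":[0,0,0]},
    {"xyz":[5.7,-21.3,0],"rot":[0,0,0]},
  ],
)

```text
t: 28.65
eef_pos: [0.4557, 0.02, 0.1811]
tcp_rot: [0.968, 0.127, 0.215, -0.027]
wrist_force: [0.1, -0.5, -1.4]
grip_width: 0.15
```

Run:
```python
from plan import *
S=tool()@TS;X=np.linalg.inv(L0)@S
print(X[:3,3].round(4),sensors.read_state()['joint_positions'].round(2))
G=Lpose(-48,.125)@np.linalg.inv(TS)
print(delta(G[:3,3],G[:3,:3],12))
```

```text
[-0.001  -0.149   0.1453] [-0.33 -0.51  2.38  0.3   0.93  0.84]
([-3.09, -19.11, 2.64], [-0.472, 0.197, 5.028], 'tot', np.float64(223.9), np.float64(60.65))
```

>>> servo_tool(
  moves=[
    {"xyz":[-3.1,-19.1,2.6],"rot":[-0.47,0.2,5.03]},
    {"xyz":[-3.1,-19.1,2.6],"rot":[-0.47,0.2,5.03]},
    {"xyz":[-3.1,-19.1,2.6],"rot":[-0.47,0.2,5.03]},
    {"xyz":[-3.1,-19.1,2.6],"rot":[-0.47,0.2,5.03]},
    {"xyz":[-3.1,-19.1,2.6],"rot":[-0.47,0.2,5.03]},
    {"xyz":[-3.1,-19.1,2.6],"rot":[-0.47,0.2,5.03]},
    {"xyz":[-3.1,-19.1,2.6],"rot":[-0.47,0.2,5.03]},
    {"xyz":[-3.1,-19.1,2.6],"rot":[-0.47,0.2,5.03]},
    {"xyz":[-3.1,-19.1,2.6],"rot":[-0.47,0.2,5.03]},
    {"xyz":[-3.1,-19.1,2.6],"rot":[-0.47,0.2,5.03]},
    {"xyz":[-3.1,-19.1,2.6],"rot":[-0.47,0.2,5.03]},
    {"xyz":[-3.1,-19.1,2.6],"rot":[-0.47,0.2,5.03]},
  ],
)

```text
t: 30.15
eef_pos: [0.4805, 0.24, 0.1735]
tcp_rot: [0.897, -0.386, 0.195, -0.089]
wrist_force: [-0.2, -0.5, -1.7]
grip_width: 0.151
```

>>> servo_tool(
  moves=[
    {"xyz":[0,0,0],"rot":[0,0,0]},
    {"xyz":[0,0,0],"rot":[0,0,0]},
  ],
)

```text
t: 30.4
eef_pos: [0.4804, 0.2387, 0.1736]
tcp_rot: [0.897, -0.387, 0.196, -0.089]
wrist_force: [-0.8, -0.2, -2.2]
grip_width: 0.148
```

```bash
cat > ck2.py <<'E'
from w import *
import sys
S=tool()@TS
X=np.linalg.inv(L0)@S;s=sensors.read_state()
print('small in L',X[:3,3].round(4).tolist(),R.from_matrix(X[:3,:3]).as_rotvec(degrees=True).round(2),s['wrist_force'].round(1),s['wrist_torque'].round(2),s['joint_positions'].round(2))
D=float(sys.argv[2])/1e3 if len(sys.argv)>2 else .1
show(sys.argv[1],(('top',(235,305,170,250)),('scene',(345,415,145,245))),6,[(S,pot(*SML),(0,255,0)),(Lpose(107.8,.004),pot(*MED),(255,255,0))])
G=Lpose(-48,D,-.001,.001)@np.linalg.inv(TS)
print(delta(G[:3,3],G[:3,:3],1))
E
python3 ck2.py z1
```

```text
small in L [0.0002, -0.0037, 0.125] [  0.11   0.15 -47.96] [-0.8 -0.2 -2.2] [ 0.1   0.46 -0.06] [ 0.34 -0.23  2.2  -0.19  0.77  2.84]
([-4.66, -2.34, 25.39], [-0.071, 0.135, 0.044], 'tot', np.float64(25.9), np.float64(0.16))
```

View pics/z1.png

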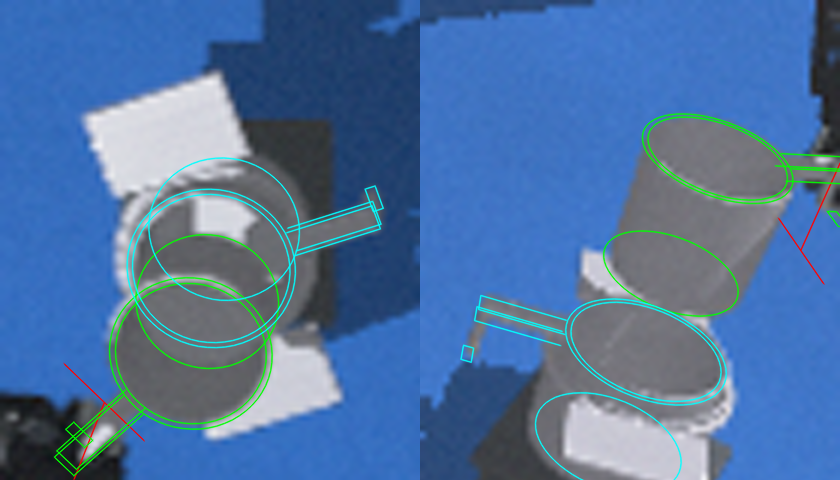

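```bash
sed -i 's/Lpose(-48,D,-.001,.001)/Lpose(-39,D,-.001,.001)/; s/D,-.001,.001/D,-.0015,.0005/' ck2.py
python3 - <<'E'
from plan import *
print(sensors.read_state()['joint_positions'])
G=Lpose(-39,.12,-.0015,.0005)@np.linalg.inv(TS)
print(delta(G[:3,3],G[:3,:3],2))
E
```

```text
[ 0.3431718  -0.23101215  2.19673661 -0.19302228  0.77059997  2.83880655]
([-2.05, 4.93, 2.71], [-0.033, 0.079, -4.478], 'tot', np.float64(12.0), np.float64(8.96))
```

>>> servo_tool(
  moves=[
    {"xyz":[-2,4.9,2.7],"rot":[0,0,-4.5]},
    {"xyz":[-2,4.9,2.7],"rot":[0,0,-4.5]},
    {"xyz":[0,0,0],"rot":[0,0,0]},
    {"xyz":[0,0,0],"rot":[0,0,0]},
  ],
)

```text
t: 31.0
eef_pos: [0.4748, 0.2346, 0.1658]
tcp_rot: [0.924, -0.315, 0.203, -0.074]
wrist_force: [-0.5, -0.4, -3.0]
grip_width: 0.147
```

```bash
python3 ck2.py z2 80
```

```text
small in L [-0.0003, 0.0009, 0.1204] [ 1.800e-01  3.000e-02 -3.898e+01] [-0.5 -0.4 -3. ] [0.02 0.5  0.01] [ 0.34 -0.24  2.22 -0.19  0.75  2.68]
([-0.82, 1.24, 40.55], [-0.168, 0.085, 0.056], 'tot', np.float64(40.6), np.float64(0.2))
```

>>> servo_tool(
  moves=[
    {"xyz":[-0.2,0.3,10],"rot":[0,0,0]},
    {"xyz":[-0.2,0.3,10],"rot":[0,0,0]},
    {"xyz":[-0.2,0.3,10],"rot":[0,0,0]},
    {"xyz":[-0.2,0.3,10],"rot":[0,0,0]},
    {"xyz":[0,0,0],"rot":[0,0,0]},
    {"xyz":[0,0,0],"rot":[0,0,0]},
  ],
)

```text
t: 31.85
eef_pos: [0.4906, 0.2348, 0.1288]
tcp_rot: [0.924, -0.314, 0.203, -0.074]
wrist_force: [0.2, 0.4, -1.5]
grip_width: 0.149
```

```bash
python3 ck2.py z3 60
```

```text
small in L [-0.0016, 0.0008, 0.0801] [  0.18   0.05 -38.88] [ 0.2  0.4 -1.5] [ 0.09  0.46 -0.03] [ 0.33 -0.15  2.22 -0.21  0.67  2.69]
([0.01, 0.21, 20.63], [-0.183, 0.076, 0.12], 'tot', np.float64(20.6), np.float64(0.23))
```

View pics/z3.png

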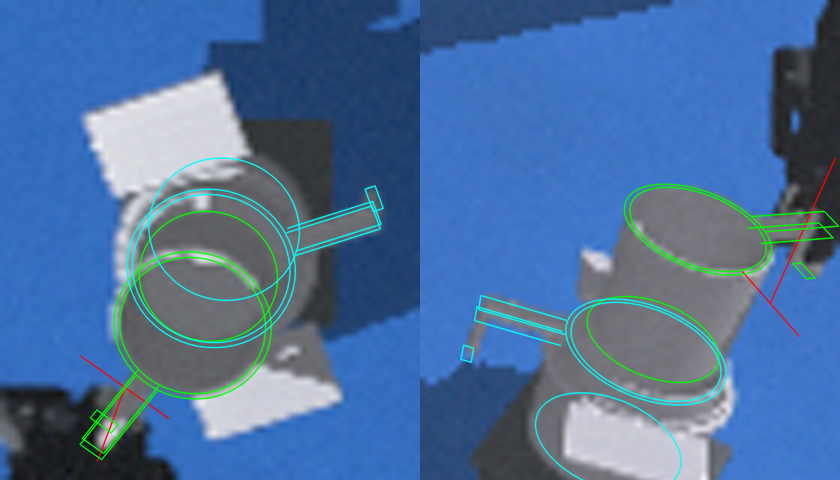

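>>> servo_tool(
  moves=[
    {"xyz":[0,0,5],"rot":[0,0,0]},
    {"xyz":[0,0,5],"rot":[0,0,0]},
    {"xyz":[0,0,5],"rot":[0,0,0]},
    {"xyz":[0,0,5],"rot":[0,0,0]},
    {"xyz":[0,0,0],"rot":[0,0,0]},
  ],
)

```text
t: 32.58
eef_pos: [0.4986, 0.2347, 0.1098]
tcp_rot: [0.925, -0.314, 0.203, -0.073]
wrist_force: [-0.2, 0.2, -2.3]
grip_width: 0.148
```

```bash
python3 ck2.py z4 40
```

```text
small in L [-0.0023, 0.0005, 0.0595] [  0.12   0.12 -38.88] [-0.2  0.2 -2.3] [ 0.04  0.49 -0.04] [ 0.32 -0.11  2.22 -0.22  0.62  2.7 ]
([0.32, -0.27, 20.17], [-0.127, 0.112, 0.124], 'tot', np.float64(20.2), np.float64(0.21))
```

View pics/z4.png

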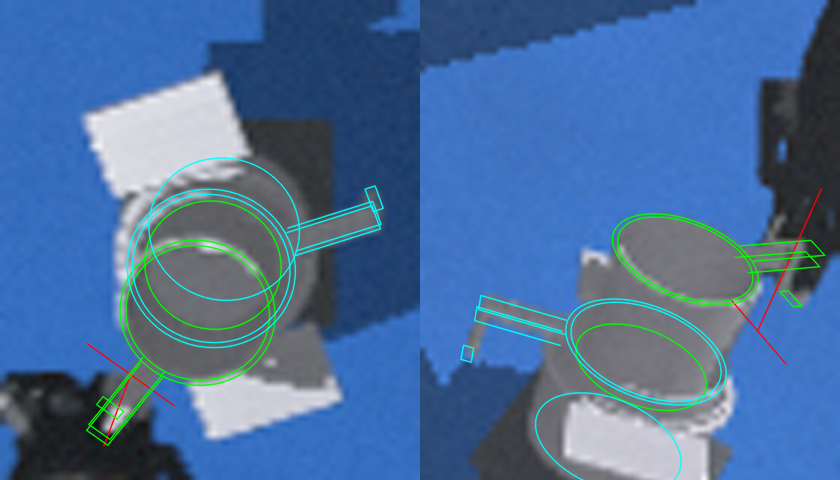

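Entered the medium pot with no contact force. Continuing down.

>>> servo_tool(
  moves=[
    {"xyz":[0,0,4],"rot":[0,0,0]},
    {"xyz":[0,0,4],"rot":[0,0,0]},
    {"xyz":[0,0,4],"rot":[0,0,0]},
    {"xyz":[0,0,4],"rot":[0,0,0]},
    {"xyz":[0,0,0],"rot":[0,0,0]},
  ],
)

```text
t: 33.3
eef_pos: [0.5054, 0.2349, 0.0954]
tcp_rot: [0.925, -0.314, 0.203, -0.074]
wrist_force: [0.8, 0.2, -2.1]
grip_width: 0.145
```

>>> servo_tool(
  moves=[
    {"xyz":[0,0,4],"rot":[0,0,0]},
    {"xyz":[0,0,4],"rot":[0,0,0]},
    {"xyz":[0,0,4],"rot":[0,0,0]},
    {"xyz":[0,0,0],"rot":[0,0,0]},
  ],
)

```text
t: 33.8
eef_pos: [0.5104, 0.235, 0.0846]
tcp_rot: [0.925, -0.314, 0.203, -0.074]
wrist_force: [1.5, -0.1, -1.4]
grip_width: 0.148
```

```bash
python3 ck2.py z5 20
```

```text
small in L [-0.0023, 0.0005, 0.0316] [  0.13   0.1  -38.87] [ 1.5 -0.1 -1.4] [0.12 0.47 0.03] [ 0.31 -0.04  2.21 -0.23  0.56  2.71]
([0.35, -0.27, 12.19], [-0.133, 0.11, 0.127], 'tot', np.float64(12.2), np.float64(0.21))
```

View pics/z5.png

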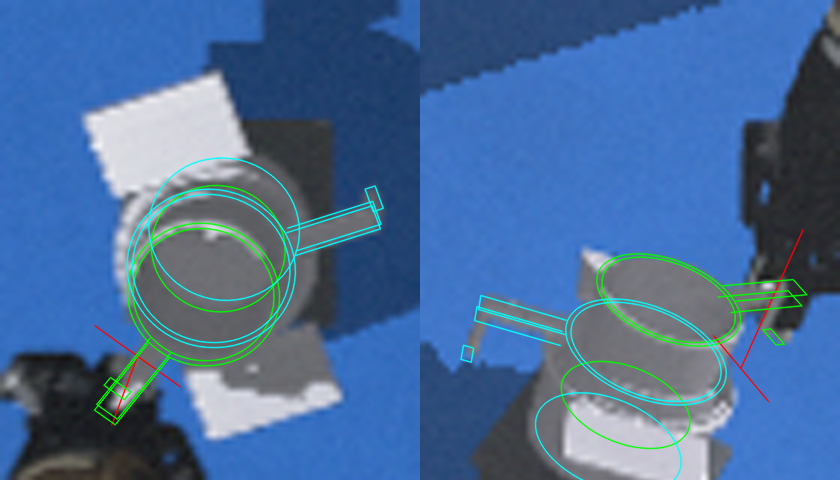

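>>> servo_tool(
  moves=[
    {"xyz":[0.5,-0.4,3],"rot":[0,0,0]},
    {"xyz":[0,0,3],"rot":[0,0,0]},
    {"xyz":[0,0,3],"rot":[0,0,0]},
    {"xyz":[0,0,0],"rot":[0,0,0]},
  ],
)

```text
t: 34.4
eef_pos: [0.5149, 0.2351, 0.0768]
tcp_rot: [0.925, -0.314, 0.203, -0.074]
wrist_force: [1.0, 0.5, -1.7]
grip_width: 0.152
```

>>> servo_tool(
  moves=[
    {"xyz":[0,0,3],"rot":[0,0,0]},
    {"xyz":[0,0,3],"rot":[0,0,0]},
    {"xyz":[0,0,0],"rot":[0,0,0]},
  ],
)

```text
t: 34.78
eef_pos: [0.5174, 0.2352, 0.0714]
tcp_rot: [0.924, -0.314, 0.203, -0.074]
wrist_force: [-0.0, 0.6, -1.9]
grip_width: 0.144
```

```bash
python3 ck2.py z6 8
```

```text
small in L [-0.0015, 0.0006, 0.0168] [  0.14   0.09 -38.88] [-0.   0.6 -1.9] [ 0.05  0.5  -0.01] [ 0.31 -0.    2.2  -0.24  0.53  2.71]
([-0.11, 0.01, 9.17], [-0.12, 0.117, 0.121], 'tot', np.float64(9.2), np.float64(0.21))
```

View pics/z6.png

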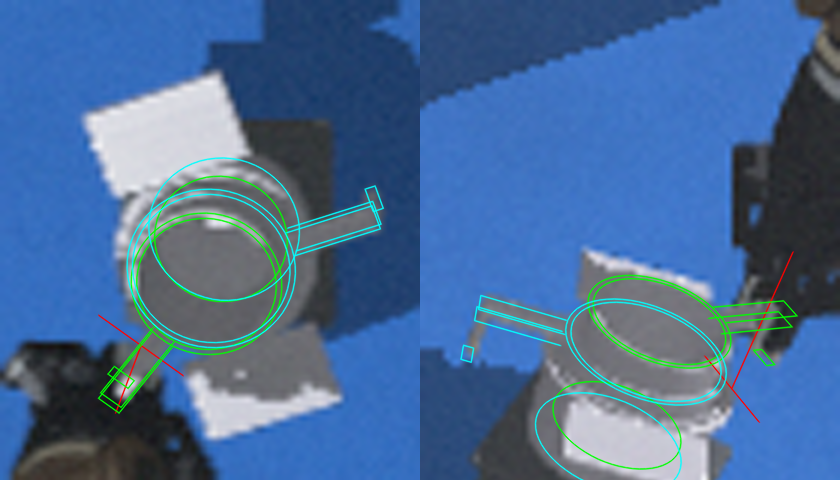

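>>> servo_tool(
  moves=[
    {"xyz":[0,0,2],"rot":[0,0,0]},
    {"xyz":[0,0,2],"rot":[0,0,0]},
    {"xyz":[0,0,2],"rot":[0,0,0]},
    {"xyz":[0,0,0],"rot":[0,0,0]},
  ],
)

```text
t: 35.38
eef_pos: [0.5201, 0.2353, 0.0661]
tcp_rot: [0.924, -0.314, 0.203, -0.074]
wrist_force: [-0.0, -0.3, -2.5]
grip_width: 0.147
```

>>> servo_tool(
  moves=[
    {"xyz":[0,0,1],"rot":[0,0,0]},
    {"xyz":[0,0,1],"rot":[0,0,0]},
    {"xyz":[0,0,0],"rot":[0,0,0]},
  ],
)

```text
t: 35.75
eef_pos: [0.5209, 0.2354, 0.0646]
tcp_rot: [0.924, -0.314, 0.203, -0.074]
wrist_force: [-0.6, -1.1, -2.0]
grip_width: 0.15
```

```bash
python3 ck2.py z7 8
```

```text
small in L [-0.0012, 0.0007, 0.0091] [  0.17   0.06 -38.87] [-0.6 -1.1 -2. ] [-0.04  0.55 -0.12] [ 0.31  0.02  2.2  -0.24  0.52  2.72]
([-0.21, 0.19, 1.32], [-0.14, 0.104, 0.122], 'tot', np.float64(1.3), np.float64(0.21))
```

>>> servo_tool(
  moves=[
    {"xyz":[0,0,1],"rot":[0,0,0]},
    {"xyz":[0,0,1],"rot":[0,0,0]},
    {"xyz":[0,0,0],"rot":[0,0,0]},
  ],
)

```text
t: 36.22
eef_pos: [0.521, 0.236, 0.0636]
tcp_rot: [0.925, -0.314, 0.203, -0.074]
wrist_force: [-10.8, 1.6, 9.3]
grip_width: 0.145
```

>>> servo_tool(
  moves=[
    {"xyz":[0,0,1],"rot":[0,0,0]},
    {"xyz":[0,0,0],"rot":[0,0,0]},
  ],
)

```text
t: 36.48
eef_pos: [0.5209, 0.2363, 0.0632]
tcp_rot: [0.925, -0.314, 0.202, -0.074]
wrist_force: [-17.6, 1.2, 14.7]
grip_width: 0.147
```

```bash
python3 ck2.py z8 8
```

```text
small in L [-0.0018, 0.0016, 0.0078] [  0.14   0.18 -38.91] [-17.6   1.2  14.7] [ 0.03  1.58 -0.15] [ 0.31  0.02  2.2  -0.24  0.52  2.72]
([0.83, 0.58, 0.07], [-0.085, 0.204, 0.096], 'tot', np.float64(1.0), np.float64(0.24))
```

View pics/z8.png

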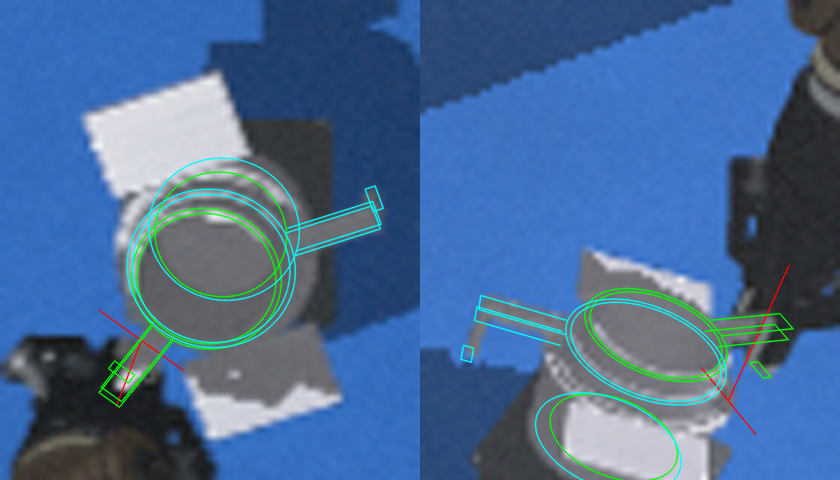

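>>> servo_tool(
  moves=[
    {"xyz":[0,0,-1],"rot":[0,0,0]},
    {"xyz":[0,0,-1],"rot":[0,0,0]},
    {"xyz":[0,0,0],"rot":[0,0,0]},
  ],
)

```text
t: 36.95
eef_pos: [0.5213, 0.2356, 0.064]
tcp_rot: [0.924, -0.314, 0.203, -0.074]
wrist_force: [-5.7, -0.2, 3.4]
grip_width: 0.149
```

>>> servo_tool(
  moves=[
    {"xyz":[0,0,0],"rot":[0,0,0]},
    {"xyz":[0,0,0],"rot":[0,0,0]},
    {"xyz":[0,0,0],"rot":[0,0,0]},
  ],
  claw=0.2,
)

```text
t: 37.33
eef_pos: [0.5219, 0.2354, 0.0639]
tcp_rot: [0.924, -0.314, 0.204, -0.074]
wrist_force: [0.1, -0.5, -0.3]
grip_width: 0.402
```

>>> servo_tool(
  moves=[
    {"xyz":[0,0,-6],"rot":[0,0,0]},
    {"xyz":[0,0,-12],"rot":[0,0,0]},
    {"xyz":[0,0,-15],"rot":[0,0,0]},
    {"xyz":[0,0,-20],"rot":[0,0,0]},
    {"xyz":[0,0,-20],"rot":[0,0,0]},
    {"xyz":[0,0,-20],"rot":[0,0,0]},
    {"xyz":[0,0,-20],"rot":[0,0,0]},
    {"xyz":[0,0,0],"rot":[0,0,0]},
  ],
)

```text
t: 38.33
eef_pos: [0.4744, 0.235, 0.1692]
tcp_rot: [0.924, -0.314, 0.205, -0.076]
wrist_force: [-0.3, -0.3, 0.2]
grip_width: 0.402
```

Run:
```python
from w import *
print(sensors.read_state()['joint_positions'].round(2))
show('f1',(('top',(235,305,170,250)),('scene',(345,415,165,245))),6,[(Lpose(-39,.008),pot(*SML),(0,255,0)),(Lpose(107.8,.004),pot(*MED),(255,255,0))])
show('f2',(('top',(235,305,170,250)),('scene',(345,415,165,245))),6)
```

```text
[ 0.34 -0.25  2.22 -0.19  0.76  2.68]
```

View pics/f1.png

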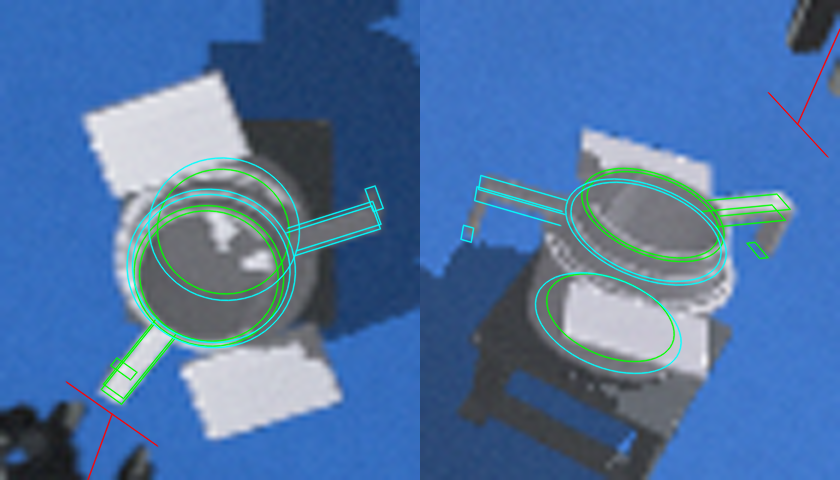

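View pics/f2.png

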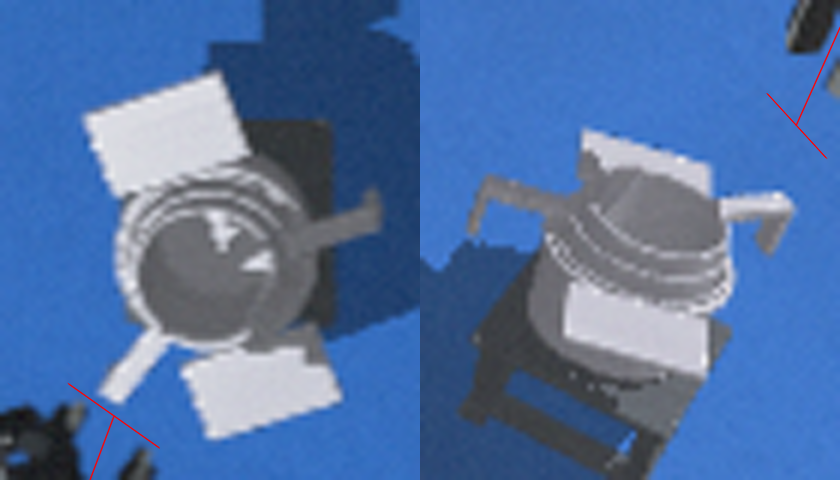

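>>> servo_tool(
  moves=[
    {"xyz":[0,0,-20],"rot":[0,0,0]},
    {"xyz":[0,0,-20],"rot":[0,0,0]},
    {"xyz":[0,0,0],"rot":[0,0,0]},
    {"xyz":[0,0,0],"rot":[0,0,0]},
  ],
)

```text
t: 39.02
eef_pos: [0.4565, 0.2338, 0.201]
tcp_rot: [0.925, -0.314, 0.202, -0.073]
wrist_force: [0.2, -0.2, 0.7]
grip_width: 0.403
```

Run:
```python
from w import *
a=imaging.camera('scene');save(a,'f3.png');s=sensors.read_state();print(s['t'],s['wrist_force'])
print(ctrl.job_done())
```

```text
39.075 [-0.27452828 -0.06704269 -0.31276027]
the job is handed in; nothing more can be done
None
```

View pics/f3.png

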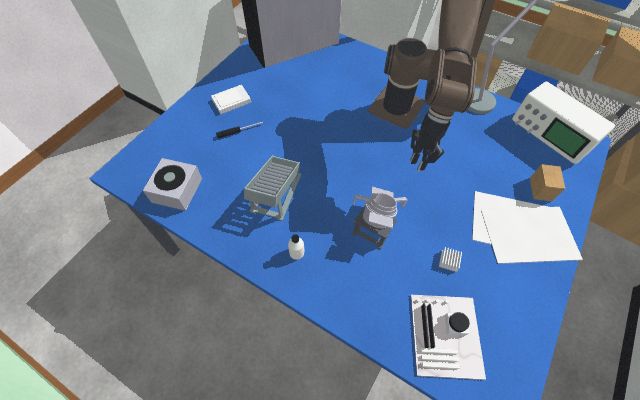

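The medium pot is nested in the large one, the small pot is nested in the medium one, and I handed the job in at 39.1 s. I lifted the medium pot out first. The small one then rolled down to the end stop, and I took it from there.

**Seating:** I lowered each pot in 1 mm steps until it met the floor, with peak wrist forces of about 21 N for the medium and 23 N for the small. Each bottomed within 0.5 mm of its fully home height, and the last pictures show even rims that match the overlay of both pots fully home to within about a millimetre or two.

**Handles:** The medium pot's handle is about 90° from the large pot's ears. The small one's is about 57° from the nearest ear. The two stand about 147° apart. I meant to put them opposite each other, but joint 6 reached 2.839 of its 2.84 rad range, so I turned the small pot back 9° before lowering it.

**Other things:** I did not touch the bottle, screwdriver or heat sink, and in the last picture they stand where they were.

**Disagreement:** The cameras showed the fingertips about 30 to 36 mm short of the reported TCP. I set the first grasp depth by eye for that reason. The offset stayed the same throughout, so the placements were not affected.

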